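Fit the second telescopic leg to a sign panel and set its length

TASK

A sign panel lies face down on the bench with one telescopic leg already fitted in its mount. Take away the spanner left lying across the empty mount beside it and lay it aside on the bench or panel, then lay the loose leg into that mount, its plate flat and square in the pocket and its foot out over the panel's edge like its neighbour's, and let go of it; then take it again by its foot and draw the inner tube out until the sprung button pops up through the next hole. Leave it locked and seated there, and do not shift the other things on the bench.

Things in the scene. Friction and masses are not known exactly. Their poses are not given: they have to be found in the camera images.
- leg: the loose telescopic leg, lying plate down. Origin: underside of its plate, under the tube's centre line; x along the tube to the foot, z up. Steel plate 6 mm thick, from x = -45 to +75 mm, 64 mm wide, but a tongue 36 mm wide from x = -45 to -31. Whole leg 0.54 kg (+-25 %), balances near x = 30 mm
- leg_tube (a point): middle of the loose leg's outer tube, at x = 15, z = 21 mm in the leg's frame. Square aluminium tube 30 x 30 mm, 120 mm long, welded along the plate: its sides are at y = +-15 mm and stand from the plate's top (z = 6) to z = 36 mm. Round 12.5 mm holes in its top at x = -25, 15 and 55 mm of the leg's frame
- leg_foot (a point): centre of the black rubber foot, a round disc 34 mm in diameter and 20 mm long along the tube's axis, on the end of the loose leg's 22.5 mm square inner tube; in the leg's frame at x = 107 mm + joint leg_inner, y = 0, z = 21 mm; x points outward along the tube
- leg_inner (a joint): how far the inner tube is drawn out of the loose leg's outer tube, m: 0 with the button in the middle hole, 0.040 in the last hole (nearest the tube's mouth), the one to reach. Starts between them, at 0.011 to 0.028, and stays where left: sliding takes 3 to 6 N until the button pops; then it is locked (play 1.5 mm)
- leg_button (a joint): inward travel of the loose leg's brass spring button (10 mm in diameter, carried by the inner tube), m: about 0.009 while trapped unseen under the tube's top wall between holes, 0 when it has popped up through a hole and stands 6 mm proud of the tube
- mount: the empty leg mount, fixed on the panel's back: dark steel tray 140 x 88 mm, its pocket the outline of the leg's plate and tongue, 2 mm larger all round, with a rounded rim 7 mm high and thick. Origin on the pocket floor, 12 mm above the bench: the seated leg's frame coincides with it. x points to where the foot must stand out, z up; the panel ends at x = 85 mm, then bare bench
- fitted: the leg already fitted in the other mount, fixed: same shape, origin and axes as the loose leg when seated, 148 mm beside the empty mount, drawn out to the last hole with its button up; highest point 54 mm above the bench
- panel: white sign panel, face down on felt, fixed: 260 (x) x 360 (y) mm, back 9 mm above the bench, origin under its centre; x points to the lower edge, over which the feet stand out. A stiffener rail 20 mm high runs along the opposite edge
- spanner: flat steel spanner, 150 mm long along its x, 6 mm thick, origin under its middle, where its shank is 14 mm wide (y) over a length of 96 mm; the ends are 26 mm wide. It starts lying crosswise on the rim of the empty mount, its underside 7 mm above the pocket floor
- driver: aluminium LED power supply, bystander, 150 x 68 x 37 mm (x, y, z), origin under its centre; lies near the loose leg's side
- tape: roll of packing tape, bystander, lying flat, 104 mm in diameter, 48 mm high, origin under its centre; lies near the loose leg's side
- bottle: clear drinks bottle, bystander, 64 mm in diameter, 205 mm high, upright, origin under its centre; stands off the plate end of the loose leg, away from its foot
- carton: small cardboard carton, bystander, 70 x 90 x 90 mm (x, y, z), origin under its centre; stands beside the bottle
- screwdriver: screwdriver, bystander, 170 mm long, lying on the panel behind the mounts, origin near its middle
- screwbin: open grey tray of screws, bystander, 62 x 85 x 30 mm, on the panel behind the mounts, origin under its centre
Mind the look-alikes: they are no part of the job. Leave any pink look-alike of the leg alone. There is more than one size of the spanner; the job needs the smaller.

How it is judged:
By the outcome, as a careful person would: the job done as asked, in the order asked, and still so for the second after the job is handed in, with the robot touching nothing.
It also fails if it takes over 72 s, if anything falls off the work surface, if the arm or the gripper's body presses on something with over 40 N, if the wrist force passes 120 N, or if a joint passes its speed limit or range.

ROBOT

A 7-joint arm with a two-finger parallel gripper is mounted at the origin on the work surface. World frame = base frame: x ahead of the robot, y to its left, z up, the work surface at z = 0. Lengths are in mm, angles in rad, forces in N, time in s.
With the tool pointing down it reaches from about 425 to 975 mm from the base axis. Payload 16.7 kg.
Tool frame: the origin (TCP) lies midway between the tips of the shut fingers; the grasp point (between the pads) lies r.pinch_z behind it (r.pinch_z is the distance from the TCP to the grasp point, in mm); x points along the fingers, y is the direction in which the jaws open and shut, and the axes are right-handed (so a half turn about x gives the same grasp; the last joint's range is limited). The gripper opens to 85 mm and grips with 20 to 120 N. Pads are 22 mm wide; open, the fingers measure 114 mm over their backs; the gripper's body (76 mm by 85 mm) begins 54 mm behind the grasp point. The pads swing forward as they close: fully open they stand 13 mm farther back than shut.
Start: joints at [1.151, 0.426, 0.074, 1.606, -0.034, 1.111, -0.067], TCP at [179.883, -650.552, 231.302] pointing down, gripper open.
Joint ranges: [-2.85, 2.85], [-0.5, 2.14], [-1.23, 1.37], [0.21, 2.46], [-1.02, 4.16], [0.16, 2.05], [-2.73, 2.73]. Speed limits (rad/s): [1.89, 1.89, 2.39, 2.39, 3.01, 3.01, 3.01].

INTERFACE

Orientations are given as a 3x3 rotation matrix whose columns are the frame's x, y, z axes.
In Python, from workcell import status, get_image, job_done, r gives the robot as it stands.
- The arm moves only by the tool play_rows, never from a script. Its argument "increments" is a list of rows, each a list of 7 numbers: the finger opening in m, from 0 to 0.0854, then the shift along the tool's x, y, z in m, then the turn, a rotation vector about the tool's x, y, z in rad. A call has 1 to 5 rows; each row shifts and turns the commanded pose from where the row before left it, along the tool's axes as they then stand; what a row does not reach is not made up. A row lasts 1/8 s, in which the tool goes at most 62.5 mm and 10.7 degrees, less where a joint would pass 70% of its speed; a pose out of reach is approached as far as the arm can. A call with a gripper value outside its range is refused whole. The fingers move at their own pace and stop on an object; "grip_force" is the grip in N (left out, the last holds). Time passes only in rows, so rows that do not move let the fingers close. It gives the time, the measured TCP pose, the force and the opening at its end, in the units of the state.
- status.get_obs(): the state, without advancing time (a new reading comes with each control period).
- get_image(name): name is "side" or "top"; returns a dict with "pixels" (420x560x3 uint8, red, green, blue), "z_map" (420x560 float32, mm along the optical axis (not along the pixel's ray), 0 where there is no reading), "mtx" (3x3 intrinsics, pixels), "world_to_cam" (4x4, takes a point from world to camera coordinates). Camera axes: x right, y up, looking along -z (the intrinsics and any distortion apply to the point x, -y, -z); pixel columns grow to the right and rows downward; lengths in mm; the calibration is good to about 2 mm. A picture is of the moment at which its call begins.
- job_done(): hands the job in, once; it reports no verdict.
The state is a dict: "time": time; "joint_pos": joint angles; "joint_vel": joint speeds; "tau": joint torques, N m; "eef_pos": TCP position; "tool_rot": TCP orientation; "wrist_force": force on the tool from outside, world axes, zero at the start; "moment": the same for the moment, N m; "gripper_width": finger opening in mm.
Only numpy, scipy, OpenCV 4.12 (cv2) and the standard library are available. Lean on these libraries where they do the work, as an engineer would, in place of code of your own. Each camera call takes 0.05 s, during which the arm holds its last target.

## Working session

There is one attempt and no reset: what is moved stays moved. The work goes in short steps, Python scripts to look and compute and a tool call to move; the robot and the scene stay as the last step left them, time stands still between calls to the robot, and variables do not carry over. Pictures are saved under pics/ and viewed, and the job is handed in when it is done.

Besides the shell and the picture viewer there is one more tool, called after ">>>" by a JSON object that holds its "fn" and its "kwargs". play_rows: Moves the arm, as the interface text tells. Its arguments: {"type":"object","properties":{"increments":{"type":"array"},"grip_force":{"type":"number"}},"required":["increments"]}

```bash
mkdir -p pics; ls; cat > h.py <<'E'
import numpy as np, cv2
from workcell import status, get_image, job_done, r
def snap(n,f):
    d=get_image(n); cv2.imwrite(f'pics/{f}.png',d['pixels'][:,:,::-1]); np.savez(f'pics/{f}.npz',**d); return d
def load(f): return dict(np.load(f'pics/{f}.npz'))
def proj(d,P):
    P=np.atleast_2d(P); c=(d['world_to_cam']@np.c_[P,np.ones(len(P))].T)[:3]
    q=d['mtx']@np.array([c[0],-c[1],-c[2]]); return (q[:2]/q[2]).T
def ray(d,uv,z):
    uv=np.atleast_2d(uv).astype(float); k=np.linalg.inv(d['mtx'])@np.c_[uv,np.ones(len(uv))].T
    k=np.array([k[0],-k[1],-k[2]]); W=np.linalg.inv(d['world_to_cam']); D=(W[:3,:3]@k).T; o=W[:3,3]
    t=(z-o[2])/D[:,2]; return o+D*t[:,None]
def cloud(d):
    h,w=d['z_map'].shape; u,v=np.meshgrid(np.arange(w),np.arange(h)); k=np.linalg.inv(d['mtx'])@np.c_[u.ravel(),v.ravel(),np.ones(u.size)].T
    k=k*d['z_map'].ravel(); k=np.array([k[0],-k[1],-k[2],np.ones(u.size)]); return (np.linalg.inv(d['world_to_cam'])@k)[:3].T.reshape(h,w,3)
E
python3 - <<'E'
from h import *
for n in('side','top'):
    d=snap(n,n+'0'); print(n,d['mtx'],np.linalg.inv(d['world_to_cam']).round(3))
o=status.get_obs(); print(o, r.pinch_z)
E
```

```text
pics
side [[406.19611085   0.         274.9941567 ]
 [  0.         406.19611085 208.31024454]
 [  0.           0.           1.        ]] [[-9.98000e-01  3.40000e-02 -5.20000e-02  4.03602e+02]
 [-6.20000e-02 -6.16000e-01  7.85000e-01  8.07892e+02]
 [-5.00000e-03  7.87000e-01  6.17000e-01  7.61164e+02]
 [ 0.00000e+00  0.00000e+00  0.00000e+00  1.00000e+00]]
top [[510.19963729   0.         277.27128481]
 [  0.         510.19963729 202.57328026]
 [  0.           0.           1.        ]] [[-4.000000e-03  9.920000e-01 -1.270000e-01  2.602410e+02]
 [-1.000000e+00 -3.000000e-03  9.000000e-03 -9.049400e+01]
 [ 8.000000e-03  1.270000e-01  9.920000e-01  1.580204e+03]
 [ 0.000000e+00  0.000000e+00  0.000000e+00  1.000000e+00]]
{'time': 0.1, 'joint_pos': array([ 1.15152784,  0.42667876,  0.07387634,  1.60656124, -0.03411218,
        1.11078571, -0.06706888]), 'joint_vel': array([ 0.001255  , -0.0017652 ,  0.00021398, -0.00075805, -0.00133156,
       -0.00095752,  0.00063987]), 'tau': array([ 6.21016297e-03, -9.51533818e+01,  3.77100170e+00, -4.64406252e+01,
        1.96895096e-02,  6.49795780e-03,  1.17757648e-05]), 'eef_pos': array([ 179.75669915, -650.23635009,  230.66706513]), 'tool_rot': array([[-3.90896420e-04,  2.66481336e-01, -9.63840000e-01],
       [ 1.10589894e-03, -9.63839369e-01, -2.66481610e-01],
       [-9.99999312e-01, -1.17007634e-03,  8.20599320e-05]]), 'wrist_force': array([-0.17886233,  0.10066003, -0.16752494]), 'moment': array([ 0.03718565, -0.05053432, -0.0679699 ]), 'gripper_width': 85.28875370484138} 18.700000000000003
```

View pics/top0.png

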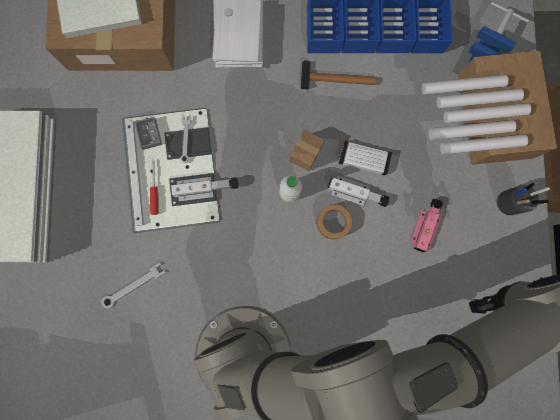

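View pics/side0.png

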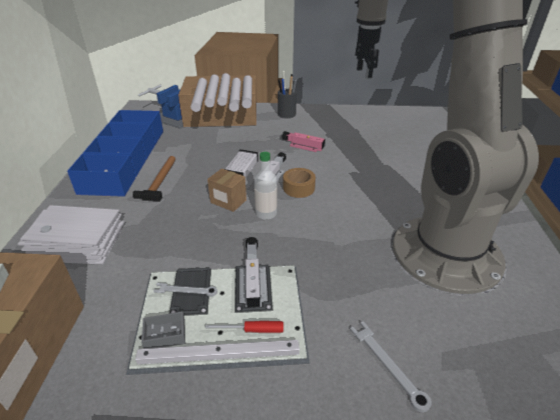

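Top view shows the following candidates.
- **Legs:** loose silver leg at (358,190) with its foot at (384,200), pink look-alike at (427,225), fitted leg at (205,187).
- **Spanners:** the small one lies over the mount at (187,138), the larger one on the bench at (135,285).

I choose the silver leg at (358,190) and the spanner on the mount, and check both in a close crop.

```bash
python3 - <<'E'
from h import *
d=load('top0'); p=d['pixels'][:,:,::-1]
a=cv2.resize(p[100:240,115:255],None,fx=4,fy=4,interpolation=cv2.INTER_CUBIC)
b=cv2.resize(p[165:225,305:405],None,fx=8,fy=8,interpolation=cv2.INTER_CUBIC)
cv2.imwrite('pics/c1.png',a);cv2.imwrite('pics/c2.png',b)
E
```

```text
(no output)
```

View pics/c1.png

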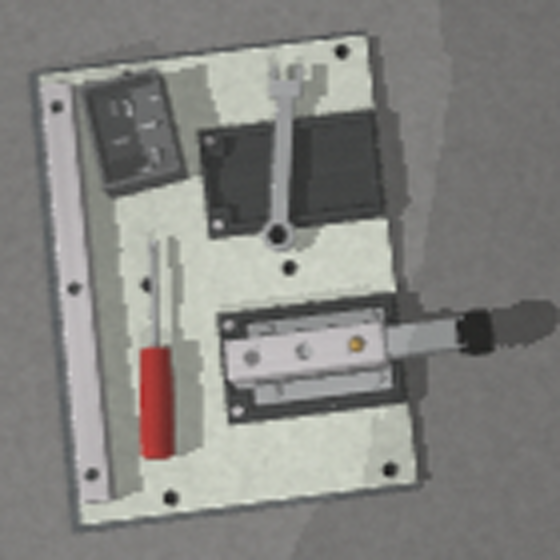

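View pics/c2.png

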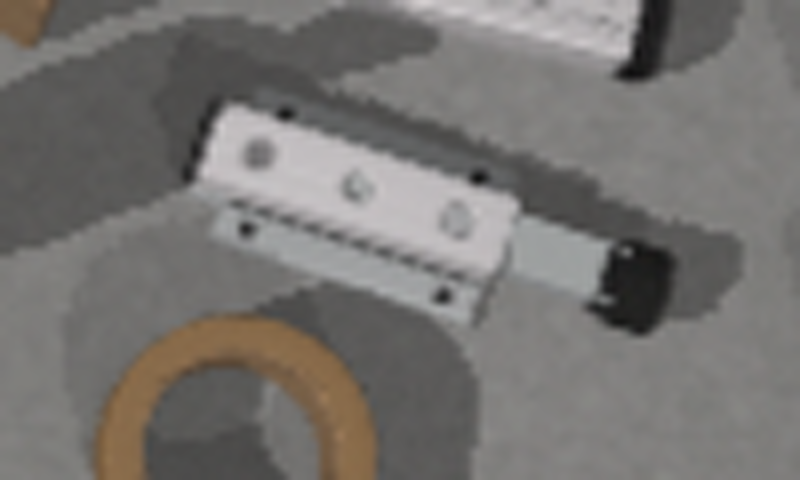

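```bash
cat >> h.py <<'E'
def rect(P):
    (c,s,a)=cv2.minAreaRect(P[:,:2].astype(np.float32)); 
    if s[0]<s[1]: s=s[::-1]; a+=90
    return np.round(c,1),np.round(s,1),round((a+90)%180-90,2)
E
python3 - <<'E'
from h import *
reg={'top':{'leg':(320,170,395,215),'fit':(165,172,240,205),'mount':(160,120,216,165)},
     'side':{'leg':(265,145,290,185),'fit':(232,235,275,312),'mount':(160,262,222,318)}}
for n in('top','side'):
    d=load(n+'0'); C=cloud(d); 
    for k,(u0,v0,u1,v1) in reg[n].items():
        c=C[v0:v1,u0:u1]; px=d['pixels'][v0:v1,u0:u1].astype(int)
        z=c[...,2]; print(n,k,'z hist',np.histogram(z[np.isfinite(z)],bins=[-10,-3,3,8,11,15,18,22,27,32,37,42,46,50,55,70])[0])
        zt={'leg':36,'fit':48,'mount':25}[k]
        m=abs(z-zt)<3.5
        if m.sum()>8:
            P=c[m]; print('  depth rect',rect(P),'n',m.sum(),'medz',np.median(P[:,2]).round(1))
        # bright mask, connected
        if k!='mount':
            bm=(px.min(2)>150).astype(np.uint8)
        else: bm=(px.max(2)<75).astype(np.uint8)
        nn,l,st,ce=cv2.connectedComponentsWithStats(bm)
        for i in range(1,nn):
            if st[i,4]>60:
                v,u=np.nonzero(l==i); print('  mask',st[i],rect(ray(d,np.c_[u+u0,v+v0],zt if k!='mount' else 19)))
E
```

```text
top leg z hist [ 494 1288  554   89   54   21   22   49  155  275  173   64   79   32
    1]
  depth rect (array([ 490.9, -354.8]), array([196.5, 114.4]), -79.76) n 360 medz 35.8
  mask [  9   8  51  24 479] (array([ 497. , -341.8]), array([154.7,  36.8]), 73.93)
  mask [ 17  23  28  12 102] (array([ 470.4, -327.4]), array([84.9, 11.8]), 71.18)
top fit z hist [134 396 287 191 272 216 213  77  26  22  97 225 206  91   5]
  depth rect (array([508.8, 119.3]), array([203.8,  30.9]), -82.94) n 348 medz 47.4
  mask [  0   0  49  33 316] (array([502.1, 164.5]), array([146. ,  98.2]), 89.88)
  mask [  6   9  40  14 353] (array([503.9, 158.2]), array([118.6,  30.2]), -82.91)
  mask [ 20  21  28   7 107] (array([477.4, 134.9]), array([82. , 12.9]), -82.92)
  mask [24 29 28  4 63] (array([457.4, 121.9]), array([81.5,  9.1]), 89.85)
top mount z hist [ 58 220 530 557 551 217 166 159  41   1   0   0   0   0   0]
  depth rect (array([652.3, 175.1]), array([139. , 125.3]), -54.5) n 191 medz 24.5
  mask [ 27   8  25  29 586] (array([653. , 143.3]), array([85.6, 75.6]), 6.92)
  mask [  5  11  18  28 3
[... 352 characters left out ...]
  24  36 140 396 187   3   0]
  depth rect (array([506.3, 124.2]), array([205.8,  28.9]), -82.85) n 427 medz 45.9
  mask [ 14  22  13  41 407] (array([501. , 159.9]), array([124.1,  27.7]), -81.97)
  mask [ 35  32   8  45 147] (array([454.9, 193.5]), array([129.6,  15.1]), -86.67)
  mask [ 0 34  3 43 92] (array([540.5, 201.7]), array([123.8,   4.8]), -81.68)
side mount z hist [ 165  307 1001  952  289  250  190  213   24   54   16    0    0    0
    0]
  depth rect (array([654.8, 223.9]), array([137.4,  97.8]), -1.69) n 261 medz 22.9
  mask [ 15   6  36  19 549] (array([650. , 147.8]), array([82.9, 59.4]), 8.14)
  mask [ 10  30  38  23 651] (array([642.3, 225.1]), array([86.5, 60.3]), -1.49)
```

```bash
python3 - <<'E'
from h import *
p=load('side0')['pixels'][:,:,::-1]
cv2.imwrite('pics/c3.png',cv2.resize(p[235:375,125:315],None,fx=4,fy=4,interpolation=cv2.INTER_CUBIC))
cv2.imwrite('pics/c4.png',cv2.resize(p[125:225,195:335],None,fx=5,fy=5,interpolation=cv2.INTER_CUBIC))
d=load('top0')
uv=np.array([(252,357),(304,351),(357,344)]); print('fit holes',ray(d,(uv+.5)/4-.5+[115,100],48).round(1))
uv=np.array([(259,153),(358,187),(456,220)]); print('leg holes',ray(d,(uv+.5)/8-.5+[305,165],36).round(1))
uv=np.array([(200,131),(377,112),(385,214),(209,238)]); print('mount corners',ray(d,(uv+.5)/4-.5+[115,100],19).round(1))
uv=np.array([(36,72),(366,34),(417,484),(79,526)]); print('panel corners',ray(d,(uv+.5)/4-.5+[115,100],9).round(1))
E
```

```text
fit holes [[499.3 198.   48. ]
 [503.8 158.7  48. ]
 [509.1 118.6  48. ]]
leg holes [[ 516.1 -287.6   36. ]
 [ 502.8 -325.3   36. ]
 [ 489.9 -362.6   36. ]]
mount corners [[683.1 247.9  19. ]
 [698.2 109.5  19. ]
 [616.4 102.2  19. ]
 [597.6 238.8  19. ]]
panel corners [[733.9 380.7   9. ]
 [764.7 120.4   9. ]
 [405.9  76.    9. ]
 [374.2 335.3   9. ]]
```

View pics/c3.png

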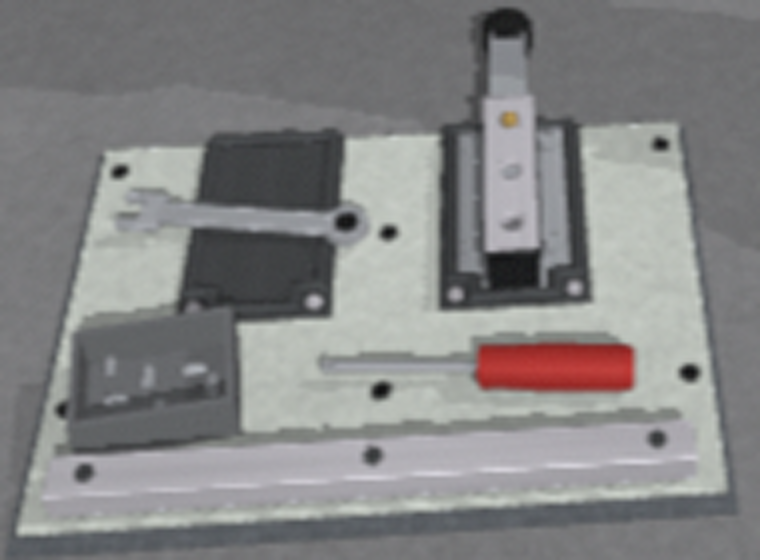

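View pics/c4.png

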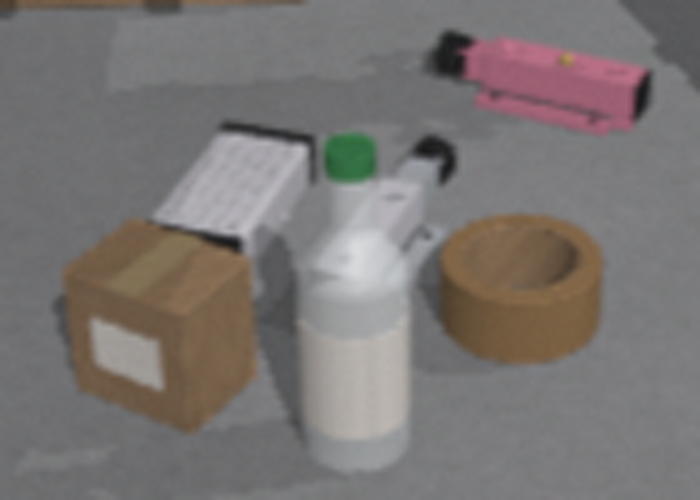

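Crops confirm both choices: the silver leg shows three holes and no brass button, and the 150 mm spanner lies across the empty tray. Next I measure the spanner and the neighbours.

```bash
python3 - <<'E'
from h import *
d=load('top0'); s=load('side0')
f=lambda uv,k,o:(np.array(uv)+.5)/k-.5+np.array(o)
print('sp top',ray(d,f([(285,120),(280,205),(278,234),(288,75)],4,(115,100)),25).round(1).tolist())
print('sp side',ray(s,f([(185,217),(310,221),(345,221),(130,212)],4,(125,235)),25).round(1).tolist())
print('tape c',ray(d,[334,222],48).round(1),'bottle cap',ray(d,[292,182],203).round(1),'driver corners',ray(d,f([(372,0),(640,75)],8,(305,165)),37).round(1).tolist())
print('bottle side base', ray(s,[266,213],0).round(1))
print('proj place', proj(d,[[790,0,0],[790,20,0]]).round(0))
# mount pixel checks: predicted mount corners at z=19
a=np.radians(-83.0);X=np.array([np.cos(a),np.sin(a)]);Y=np.array([-X[1],X[0]])
o=np.array([502.0,173.3])+148*Y; print('mount o',o)
for im,k,of,c in((d,4,(115,100),'pics/c1.png'),(s,4,(125,235),'pics/c3.png')):
    g=cv2.imread(c)
    for oo in(o,o-148*Y):
        q=np.array([[*(oo+x*X+y*Y),19] for x,y in((-54,-44),(86,-44),(86,44),(-54,44))])
        pq=((proj(im,q)-of+.5)*k-.5).astype(int); cv2.polylines(g,[pq],True,(0,0,255),1)
    cv2.imwrite(c.replace('.png','b.png'),g)
# leg overlay
g=cv2.imread('pics/c2.png'); a=np.radians(-109.2);X=np.array([np.cos(a),np.sin(a)]);Y=np.array([-X[1],X[0]]);o=np.array([502.9,-325.2])-15*X
print('leg o',o)
for z,pts in((36,((-45,-15),(75,-15),(75,15),(-45,15))),(6,((-31,-32),(75,-32),(75,32),(-31,32)))):
    q=np.array([[*(o+x*X+y*Y),z] for x,y in pts]); cv2.polylines(g,[((proj(d,q)-(305,165)+.5)*8-.5).astype(int)],True,(0,0,255),1)
cv2.imwrite('pics/c2b.png',g)
E
```

```text
sp top [[690.2, 180.5, 25.0], [622.3, 183.1, 25.0], [599.4, 184.2, 25.0], [726.4, 178.8, 25.0]]
sp side [[690.7, 190.6, 25.0], [616.8, 189.3, 25.0], [596.3, 188.2, 25.0], [724.2, 188.7, 25.0]]
tape c [[ 397.1 -275.    48. ]] bottle cap [[ 493.4 -143.3  203. ]] driver corners [[575.6, -332.2, 37.0], [546.0, -434.7, 37.0]]
bottle side base [[ 493.2 -136.7    0. ]]
proj place [[244. 101.]
 [238. 101.]]
mount o [648.89683044 191.33666282]
leg o [ 507.8329997  -311.03435445]
```

View pics/c1b.png

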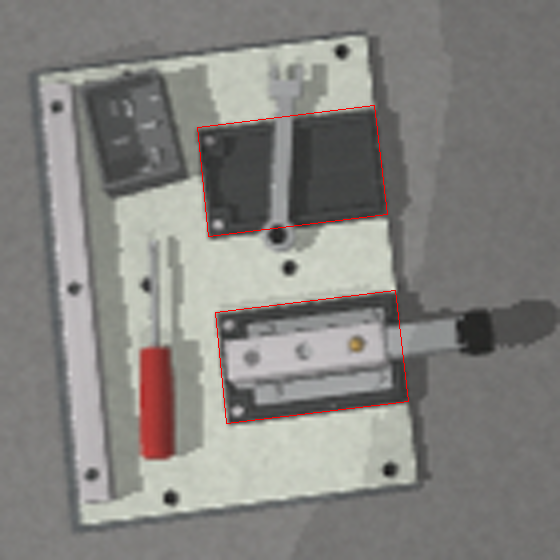

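View pics/c3b.png

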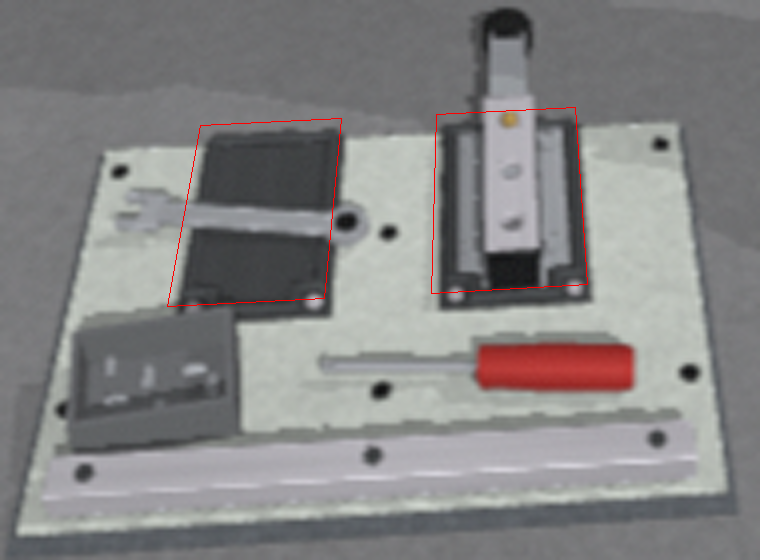

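View pics/c2b.png

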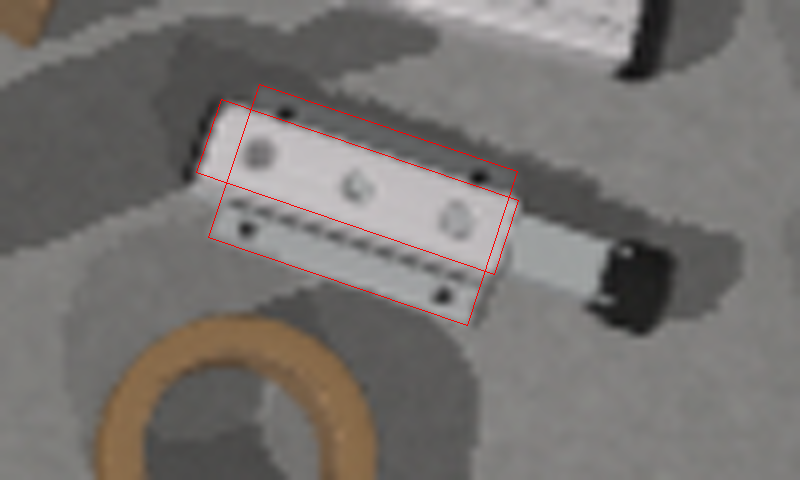

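The top and side views disagree by about 6 mm in y at the panel, so I'll settle that with the gripper in view near the mount. First I go there high over the bottle.

>>> {"fn": "play_rows", "kwargs": {"increments": [[0.06, -0.03, 0, 0, 0.1485, 0, 0], [0.06, -0.03, 0, 0, 0.1485, 0, 0], [0.06, 0, -0.053, -0.0283, 0, 0, 0], [0.06, 0, -0.053, -0.0283, 0, 0, 0], [0.06, 0, -0.053, -0.0283, 0, 0, 0]], "grip_force": 40}}

```text
time: 0.72
eef_pos: [269.8, -492.0, 291.0]
tool_rot: [[-0.0, -0.027, -1.0], [0.0, -1.0, 0.027], [-1.0, -0.0, 0.0]]
wrist_force: [1.0, -0.6, 1.3]
gripper_width: 60.0
```

>>> {"fn": "play_rows", "kwargs": {"increments": [[0.06, 0, -0.053, -0.0283, 0, 0, 0], [0.06, 0, -0.053, -0.0283, 0, 0, 0], [0.06, 0, -0.053, -0.0283, 0, 0, 0], [0.06, 0, -0.053, -0.0283, 0, 0, 0], [0.06, 0, -0.053, -0.0283, 0, 0, 0]]}}

```text
time: 1.35
eef_pos: [418.2, -231.0, 291.3]
tool_rot: [[0.0, -0.027, -1.0], [-0.0, -1.0, 0.027], [-1.0, 0.0, -0.0]]
wrist_force: [0.2, 0.1, 0.4]
gripper_width: 60.0
```

>>> {"fn": "play_rows", "kwargs": {"increments": [[0.06, 0, -0.053, -0.0283, 0, 0, 0], [0.06, 0, -0.053, -0.0283, 0, 0, 0], [0.06, 0, -0.053, -0.0283, 0, 0, 0], [0.06, 0, -0.053, -0.0283, 0, 0, 0], [0.06, 0, -0.053, -0.0283, 0, 0, 0]]}}

```text
time: 1.98
eef_pos: [567.0, 29.8, 291.3]
tool_rot: [[-0.0, -0.028, -1.0], [-0.0, -1.0, 0.028], [-1.0, 0.0, 0.0]]
wrist_force: [1.5, -0.0, 0.2]
gripper_width: 60.1
```

>>> {"fn": "play_rows", "kwargs": {"increments": [[0.06, 0.034, -0.0316, -0.0168, 0, 0, 0], [0.06, 0.034, -0.0316, -0.0168, 0, 0, 0], [0.06, 0.034, -0.0316, -0.0168, 0, 0, 0], [0.06, 0.034, -0.0316, -0.0168, 0, 0, 0], [0.06, 0.034, -0.0316, -0.0168, 0, 0, 0]]}}

```text
time: 2.6
eef_pos: [655.0, 184.6, 119.8]
tool_rot: [[-0.0, -0.027, -1.0], [-0.0, -1.0, 0.027], [-1.0, 0.0, 0.0]]
wrist_force: [0.8, -0.2, -0.0]
gripper_width: 60.0
```

>>> {"fn": "play_rows", "kwargs": {"increments": [[0.06, 0.02, 0, 0, 0, 0, 0], [0.06, 0.02, 0, 0, 0, 0, 0], [0.06, 0, 0, 0, 0, 0, 0]]}}

```text
time: 2.98
eef_pos: [653.8, 182.4, 80.0]
tool_rot: [[-0.002, -0.028, -1.0], [-0.001, -1.0, 0.028], [-1.0, 0.001, 0.002]]
wrist_force: [0.1, 0.2, 0.9]
gripper_width: 60.1
```

```bash
python3 - <<'E'
from h import *
o=status.get_obs(); print(o['eef_pos'],o['wrist_force'])
for n in('top','side'):
    d=snap(n,n+'1'); p=d['pixels'][:,:,::-1].copy()
    t=o['eef_pos']; q=proj(d,[t, t+[0,0,60]]); print(n,q)
    u,v=q[0].astype(int); u0,v0=max(0,u-70),max(0,v-70); c=cv2.resize(p[v0:v0+140,u0:u0+140],None,fx=4,fy=4,interpolation=cv2.INTER_CUBIC)
    cv2.drawMarker(c,tuple(((q[0]-(u0,v0)+.5)*4).astype(int)),(0,0,255),0,20); cv2.imwrite(f'pics/{n}1c.png',c)
E
```

```text
[653.84070641 182.36854283  80.00087896] [0.13432727 0.24030875 0.87162525]
top [[181.92876749 136.46942012]
 [178.25989158 131.16753689]]
side [[183.84924124 270.75047506]
 [179.90739693 251.74318885]]
```

View pics/top1c.png

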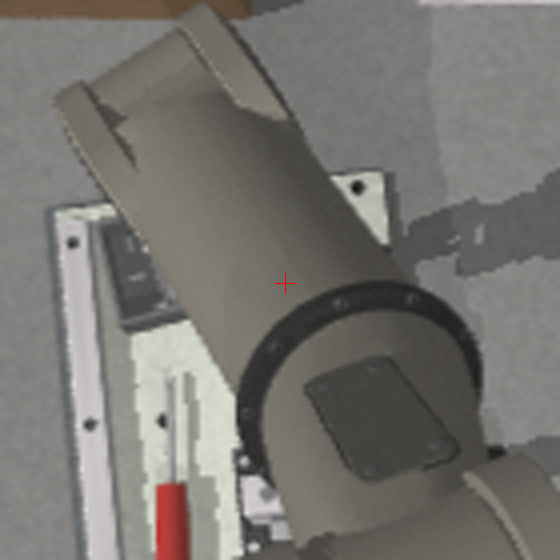

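View pics/side1c.png

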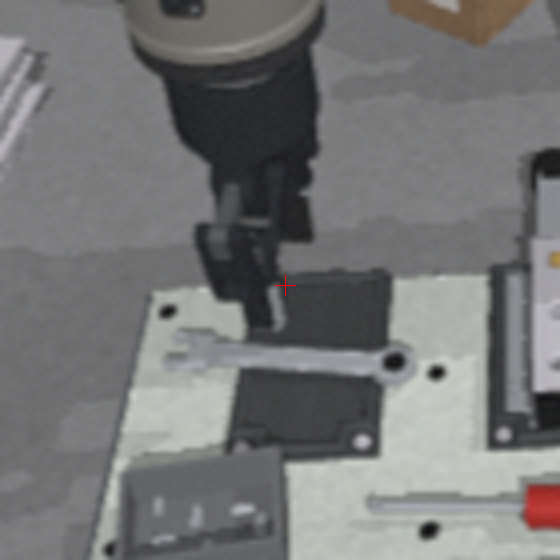

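>>> {"fn": "play_rows", "kwargs": {"increments": [[0.06, 0.02, 0, 0, 0, 0, 0], [0.06, 0.02, 0, 0, 0, 0, 0], [0.06, 0, 0, 0, 0, 0, 0]]}}

```text
time: 3.45
eef_pos: [653.4, 183.3, 39.2]
tool_rot: [[-0.003, -0.027, -1.0], [-0.001, -1.0, 0.027], [-1.0, 0.001, 0.003]]
wrist_force: [-0.3, -0.5, 0.4]
gripper_width: 59.8
```

```bash
cat >> h.py <<'E'
def sidecrop(f,c=None,k=4,w=150,h=120,mark=True):
    o=status.get_obs(); d=snap('side',f); t=o['eef_pos']; q=proj(d,[t])[0]; print(t.round(1),o['wrist_force'].round(1),o['gripper_width'].round(1),q.round(1))
    u,v=(q if c is None else np.array(c)).astype(int); u0,v0=max(0,min(u-w//2,560-w)),max(0,min(v-h//2,420-h))
    g=cv2.resize(d['pixels'][v0:v0+h,u0:u0+w,::-1],None,fx=k,fy=k,interpolation=cv2.INTER_CUBIC)
    cv2.drawMarker(g,tuple(((q-(u0,v0)+.5)*k).astype(int)),(0,0,255),0,20); cv2.imwrite(f'pics/{f}c.png',g); print('origin',u0,v0,k); return d
E
python3 -c "
from h import *
sidecrop('s2')"
```

```text
Traceback (most recent call last):
  File "h.py", line 21, in sidecrop
    o=status.get_obs(); d=snap('side',f); t=o['eef_pos']; q=proj(d,[t])[0]; print(t.round(1),o['wrist_force'].round(1),o['gripper_width'].round(1),q.round(1))
                                                                                                                       ^^^^^^^^^^^^^^^^^^^^^^^^
AttributeError: 'float' object has no attribute 'round'
```

```bash
sed -i "s/o\['gripper_width'\].round(1)/round(float(o['gripper_width']),1)/" h.py
python3 -c "
from h import *
sidecrop('s2')"
```

```text
[654.1 183.7  40.3] [-0.1  0.1  0.9] 59.7 [186.  282.9]
origin 111 222 4
```

View pics/s2c.png

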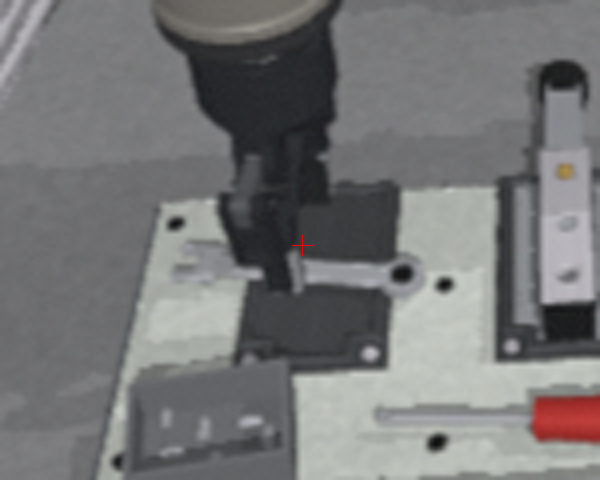

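The near finger tip at crop (282,288) sits on the +y side of the shank and the far one beyond it, so they straddle it. I lower and close.

>>> {"fn": "play_rows", "kwargs": {"increments": [[0.06, 0.012, 0, 0, 0, 0, 0], [0.06, 0.0115, 0, 0, 0, 0, 0], [0.03, 0, 0, 0, 0, 0, 0], [0.0, 0, 0, 0, 0, 0, 0], [0.0, 0, 0, 0, 0, 0, 0]]}}

```text
time: 4.18
eef_pos: [655.0, 184.0, 18.3]
tool_rot: [[0.001, -0.027, -1.0], [0.0, -1.0, 0.027], [-1.0, -0.0, -0.001]]
wrist_force: [0.1, 0.0, -0.0]
gripper_width: 12.7
```

>>> {"fn": "play_rows", "kwargs": {"increments": [[0.0, 0, 0, 0, 0, 0, 0], [0.0, 0, 0, 0, 0, 0, 0], [0.0, 0, 0, 0, 0, 0, 0]]}}

```text
time: 4.55
eef_pos: [655.0, 184.0, 18.2]
tool_rot: [[0.001, -0.027, -1.0], [0.0, -1.0, 0.027], [-1.0, -0.0, -0.001]]
wrist_force: [0.0, 1.2, 5.0]
gripper_width: 12.9
```

```bash
python3 -c "
from h import *
sidecrop('s3')"
```

```text
[655.  184.   18.2] [0.  1.2 5. ] 12.9 [187.  289.3]
origin 111 229 4
```

View pics/s3c.png

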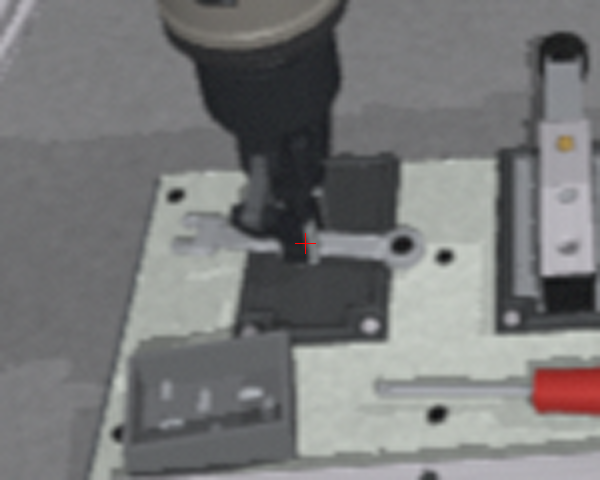

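```bash
python3 -c "
from h import *
d=load('s3')
print(ray(d,(np.array([(360,245),(340,244),(265,243)])+.5)/4-.5+[111,229],25))
d=load('side0')
print(ray(d,(np.array([(300,221),(270,219),(200,217)])+.5)/4-.5+[125,235],25))"
```

```text
[[620.29055321 189.54832038  25.        ]
 [632.15592784 189.47762733  25.        ]
 [676.27476081 191.27119639  25.        ]]
[[622.63085516 189.683693    25.        ]
 [640.5222399  189.20349955  25.        ]
 [681.94036008 190.07952378  25.        ]]
```

>>> {"fn": "play_rows", "kwargs": {"increments": [[0.0, -0.01, 0, 0, 0, 0, 0], [0.0, -0.01, 0, 0, 0, 0, 0], [0.0, -0.01, 0, 0, 0, 0, 0], [0.0, -0.02, 0, 0, 0, 0, 0], [0.0, -0.03, 0, 0, 0, 0, 0]], "grip_force": 70}}

```text
time: 5.22
eef_pos: [654.3, 183.7, 98.9]
tool_rot: [[-0.001, -0.027, -1.0], [-0.0, -1.0, 0.027], [-1.0, 0.0, 0.001]]
wrist_force: [0.9, -0.1, -1.1]
gripper_width: 11.6
```

```bash
python3 -c "
from h import *
sidecrop('s4')"
```

```text
[654.3 183.7  98.9] [ 0.9 -0.1 -1.1] 11.6 [182.3 265.3]
origin 107 205 4
```

View pics/s4c.png

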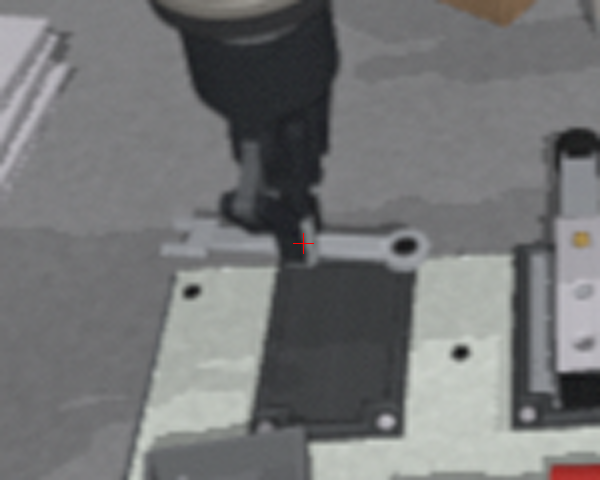

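The spanner is lifted out and level, and the mount is clear. I carry it to free bench at about (790, 10).

>>> {"fn": "play_rows", "kwargs": {"increments": [[0.0, 0, 0.0425, -0.035, 0, 0, 0], [0.0, 0, 0.0425, -0.035, 0, 0, 0], [0.0, 0, 0.0425, -0.035, 0, 0, 0], [0.0, 0, 0.0425, -0.035, 0, 0, 0], [0.0, 0.03, 0, 0, 0, 0, 0]]}}

```text
time: 5.9
eef_pos: [793.7, 3.9, 70.6]
tool_rot: [[0.006, -0.034, -0.999], [-0.002, -0.999, 0.034], [-1.0, 0.002, -0.006]]
wrist_force: [-1.5, 0.8, -1.3]
gripper_width: 11.6
```

>>> {"fn": "play_rows", "kwargs": {"increments": [[0.0, 0.03, 0, 0, 0, 0, 0], [0.0, 0.02, 0, 0, 0, 0, 0], [0.0, 0, 0, 0, 0, 0, 0], [0.0, 0, 0, 0, 0, 0, 0]]}}

```text
time: 6.4
eef_pos: [790.8, 10.3, 19.4]
tool_rot: [[0.002, -0.027, -1.0], [0.0, -1.0, 0.027], [-1.0, -0.0, -0.002]]
wrist_force: [-0.2, -1.2, -1.4]
gripper_width: 11.3
```

>>> {"fn": "play_rows", "kwargs": {"increments": [[0.0, 0.008, 0, 0, 0, 0, 0], [0.0, 0.006, 0, 0, 0, 0, 0], [0.0, 0, 0, 0, 0, 0, 0]]}}

```text
time: 6.78
eef_pos: [789.6, 10.0, 3.2]
tool_rot: [[-0.001, -0.027, -1.0], [-0.0, -1.0, 0.027], [-1.0, 0.0, 0.001]]
wrist_force: [-0.3, 0.5, -0.5]
gripper_width: 11.6
```

```bash
python3 -c "
from h import *
sidecrop('s5')"
```

```text
[789.6  10.    3.2] [-0.3  0.5 -0.5] 11.6 [154.  241.8]
origin 79 181 4
```

View pics/s5c.png

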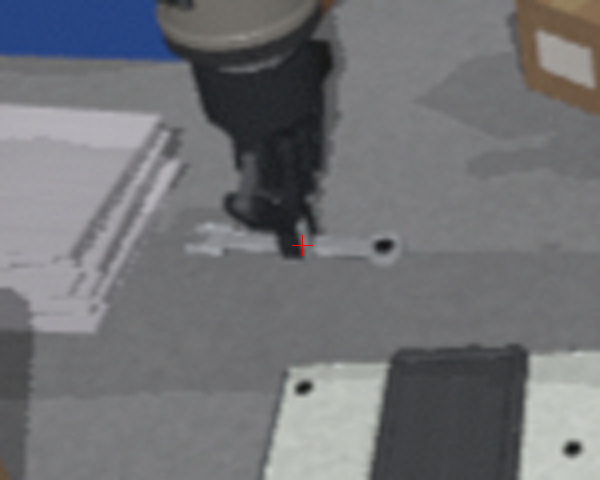

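>>> {"fn": "play_rows", "kwargs": {"increments": [[0.0, 0.002, 0, 0, 0, 0, 0], [0.0, 0, 0, 0, 0, 0, 0], [0.04, 0, 0, 0, 0, 0, 0], [0.05, 0, 0, 0, 0, 0, 0], [0.05, 0, 0, 0, 0, 0, 0]]}}

```text
time: 7.45
eef_pos: [790.1, 10.0, 2.0]
tool_rot: [[0.0, -0.027, -1.0], [0.0, -1.0, 0.027], [-1.0, -0.0, -0.0]]
wrist_force: [-0.1, -0.2, 0.5]
gripper_width: 49.7
```

>>> {"fn": "play_rows", "kwargs": {"increments": [[0.05, -0.03, 0, 0, 0, 0, 0], [0.05, -0.05, 0, 0, 0, 0, 0], [0.05, -0.06, 0, 0, 0, 0, 0], [0.05, -0.06, 0, 0, 0, 0, 0], [0.05, -0.06, 0, 0, 0, 0, 0]]}}

```text
time: 8.07
eef_pos: [789.8, 10.0, 264.1]
tool_rot: [[0.0, -0.027, -1.0], [0.0, -1.0, 0.027], [-1.0, -0.0, -0.0]]
wrist_force: [2.1, 0.1, -0.8]
gripper_width: 50.1
```

```bash
python3 -c "
from h import *
sidecrop('s6',c=(154,242))"
```

```text
[789.8  10.  264.1] [ 2.1  0.1 -0.8] 50.1 [133.  159.9]
origin 79 182 4
```

View pics/s6c.png

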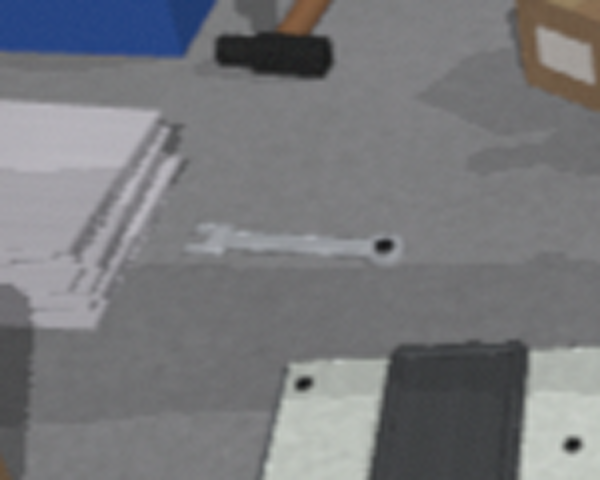

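Spanner lies flat and free on the bench, with its ring at crop (385,245). Now to the leg.

>>> {"fn": "play_rows", "kwargs": {"increments": [[0.056, 0, 0.0441, 0.0351, 0, 0, 0], [0.056, 0, 0.0441, 0.0351, 0, 0, 0], [0.056, 0, 0.0441, 0.0351, 0, 0, 0], [0.056, 0, 0.0441, 0.0351, 0, 0, 0]]}}

```text
time: 8.62
eef_pos: [643.5, -163.8, 261.8]
tool_rot: [[0.0, -0.027, -1.0], [-0.0, -1.0, 0.027], [-1.0, 0.0, -0.0]]
wrist_force: [0.6, -1.1, 0.4]
gripper_width: 56.2
```

>>> {"fn": "play_rows", "kwargs": {"increments": [[0.056, 0, 0.0441, 0.0351, 0, 0, 0], [0.056, 0, 0.0441, 0.0351, 0, 0, 0], [0.056, 0, 0.0441, 0.0351, 0, 0, 0], [0.056, 0, 0.0441, 0.0351, 0, 0, 0], [0.056, 0, 0, 0, -0.18, 0, 0]]}}

```text
time: 9.25
eef_pos: [496.3, -339.2, 261.9]
tool_rot: [[-0.001, 0.148, -0.989], [-0.002, -0.989, -0.148], [-1.0, 0.002, 0.001]]
wrist_force: [1.1, 1.0, 0.5]
gripper_width: 55.9
```

>>> {"fn": "play_rows", "kwargs": {"increments": [[0.056, 0, 0, 0, -0.18, 0, 0], [0.056, 0, 0, 0, -0.18, 0, 0], [0.056, 0, 0, 0, -0.18, 0, 0], [0.056, 0, 0, 0, -0.18, 0, 0], [0.056, 0, 0, 0, -0.18, 0, 0]]}}

```text
time: 9.88
eef_pos: [499.7, -334.9, 261.8]
tool_rot: [[0.0, 0.872, -0.49], [-0.0, -0.49, -0.872], [-1.0, 0.0, 0.0]]
wrist_force: [0.4, -0.7, 0.5]
gripper_width: 55.6
```

>>> {"fn": "play_rows", "kwargs": {"increments": [[0.056, 0, 0, 0, -0.18, 0, 0], [0.056, 0.05, 0, 0, 0, 0, 0], [0.056, 0.05, 0, 0, 0, 0, 0], [0.056, 0.04, 0, 0, 0, 0, 0], [0.056, 0, 0, 0, 0, 0, 0]]}}

```text
time: 10.5
eef_pos: [498.2, -334.0, 119.4]
tool_rot: [[-0.004, 0.943, -0.331], [0.003, -0.331, -0.944], [-1.0, -0.005, -0.001]]
wrist_force: [0.4, 0.0, 1.1]
gripper_width: 56.2
```

```bash
python3 - <<'E'
from h import *
d=sidecrop('s7'); print(status.get_obs()['tool_rot'].round(3).tolist())
t=snap('top','t7')
E
```

```text
[ 498.2 -334.   119.4] [0.4 0.  1.1] 56.2 [268.7 145.2]
origin 193 85 4
[[-0.001, 0.943, -0.331], [0.001, -0.331, -0.943], [-1.0, -0.001, -0.001]]
```

View pics/s7c.png

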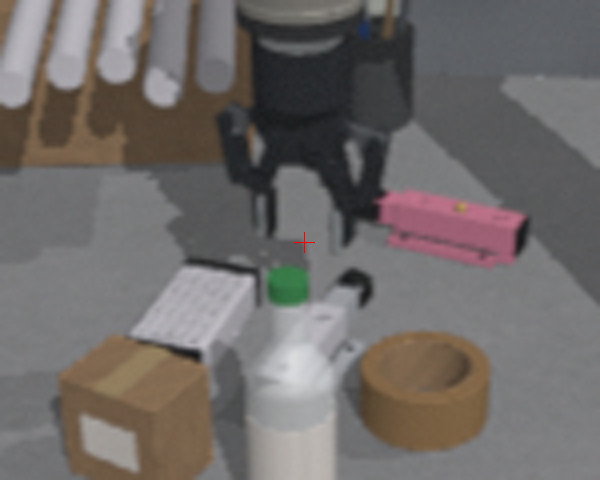

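View pics/t7.png

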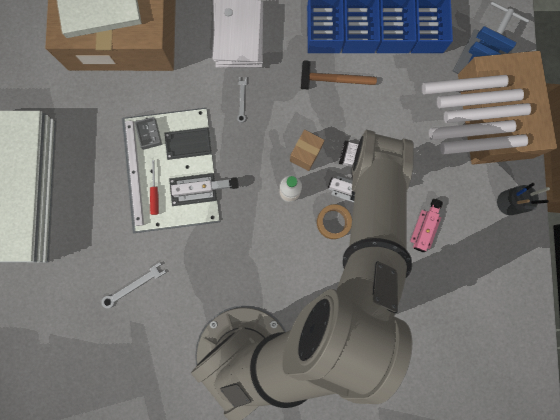

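Side view shows the fingertips at (262,228) and (340,248), centred on the commanded TCP. I descend halfway, and measure the cleared tray from the top picture.

>>> {"fn": "play_rows", "kwargs": {"increments": [[0.056, 0.03, 0, 0, 0, 0, 0], [0.056, 0.03, 0, 0, 0, 0, 0], [0.056, 0.012, 0, 0, 0, 0, 0], [0.056, 0, 0, 0, 0, 0, 0]]}}

```text
time: 11.1
eef_pos: [500.2, -335.2, 50.8]
tool_rot: [[0.001, 0.943, -0.332], [-0.0, -0.332, -0.943], [-1.0, 0.001, 0.0]]
wrist_force: [0.1, 0.2, 1.3]
gripper_width: 56.2
```

```bash
python3 - <<'E'
from h import *
d=sidecrop('s8',c=(272,160),k=5,w=120,h=100)
for f,(u0,v0,u1,v1) in(('t7',(162,125,216,164)),('s7',(165,262,216,318)),('top0',(168,170,220,206)),('side0',(230,260,275,312))):
    d=load(f); px=d['pixels'][v0:v1,u0:u1].astype(int)
    m=(px.max(2)<85).astype(np.uint8); nn,l,st,ce=cv2.connectedComponentsWithStats(m); i=1+np.argmax(st[1:,4])
    v,u=np.nonzero(l==i); 
    # outline rect at rim; pixel squares corners
    uv=np.concatenate([np.c_[u+u0+a,v+v0+b] for a in(-.5,.5) for b in(-.5,.5)])
    print(f,st[i],rect(ray(d,uv,18)))
E
```

```text
[ 500.2 -335.2   50.8] [0.1 0.2 1.3] 56.2 [268.4 163.3]
origin 212 110 5
t7 [   3    3   47   31 1168] (array([649.4, 174.9]), array([143.1,  89. ]), -83.16)
s7 [   4    5   42   48 1589] (array([646.1, 184. ]), array([145.5,  87.6]), -82.74)
top0 [  3  20  49  16 238] (array([476.9, 149.4]), array([151.6,  49.9]), 89.86)
side0 [  5   0  37  52 626] (array([502.6, 156.7]), array([163.9,  87.8]), -83.31)
```

View pics/s8c.png

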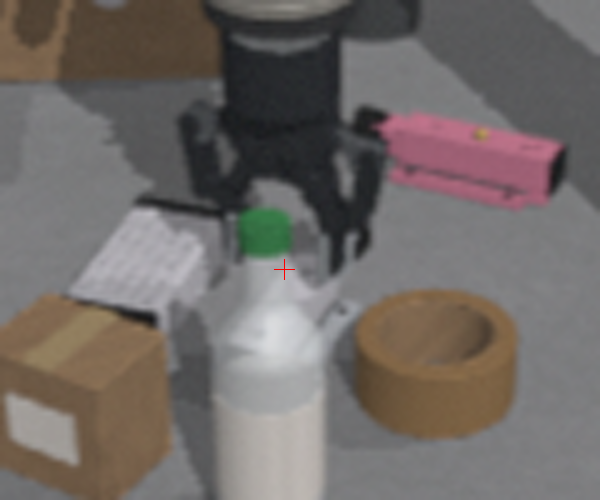

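>>> {"fn": "play_rows", "kwargs": {"increments": [[0.056, 0.015, 0, 0, 0, 0, 0], [0.056, 0.015, 0, 0, 0, 0, 0], [0.056, 0.011, 0, 0, 0, 0, 0], [0.056, 0, 0, 0, 0, 0, 0]], "grip_force": 50}}

```text
time: 11.65
eef_pos: [499.1, -334.5, 7.6]
tool_rot: [[-0.002, 0.943, -0.331], [0.001, -0.331, -0.943], [-1.0, -0.002, -0.001]]
wrist_force: [1.1, 0.1, -0.6]
gripper_width: 55.7
```

>>> {"fn": "play_rows", "kwargs": {"increments": [[0.04, 0, 0, 0, 0, 0, 0], [0.02, 0, 0, 0, 0, 0, 0], [0.0, 0, 0, 0, 0, 0, 0], [0.0, 0, 0, 0, 0, 0, 0], [0.0, 0, 0, 0, 0, 0, 0]]}}

```text
time: 12.28
eef_pos: [499.7, -335.0, 9.3]
tool_rot: [[0.0, 0.943, -0.332], [-0.0, -0.332, -0.943], [-1.0, 0.0, 0.0]]
wrist_force: [-3.4, 2.4, 6.7]
gripper_width: 29.0
```

```bash
python3 - <<'E'
from h import *
d=sidecrop('s9',c=(272,160),k=5,w=120,h=100);print(status.get_obs()['tool_rot'].round(3).tolist())
E
```

```text
[ 499.7 -335.     9.3] [-3.4  2.4  6.7] 29.0 [268.7 173.9]
origin 212 110 5
[[-0.0, 0.943, -0.332], [-0.0, -0.332, -0.943], [-1.0, 0.0, 0.0]]
```

View pics/s9c.png

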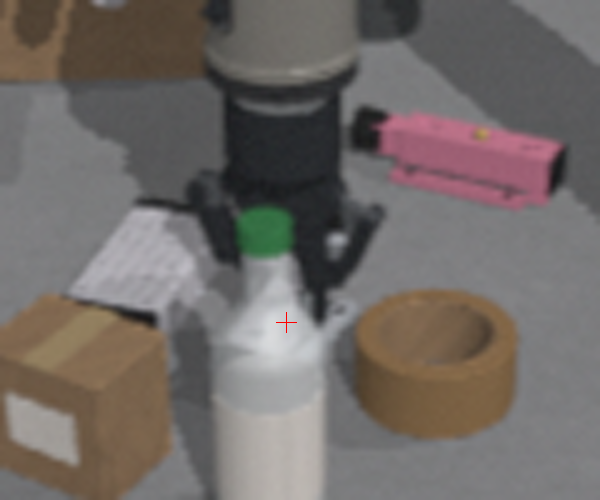

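>>> {"fn": "play_rows", "kwargs": {"increments": [[0.0, -0.01, 0, 0, 0, 0, 0], [0.0, -0.02, 0, 0, 0, 0, 0], [0.0, -0.04, 0, 0, 0, 0, 0], [0.0, -0.05, 0, 0, 0, 0, 0], [0.0, -0.05, 0, 0, 0, 0, 0]], "grip_force": 80}}

```text
time: 12.95
eef_pos: [499.6, -334.7, 181.7]
tool_rot: [[0.001, 0.944, -0.331], [-0.0, -0.331, -0.944], [-1.0, 0.001, -0.0]]
wrist_force: [1.2, -0.6, -5.8]
gripper_width: 28.7
```

```bash
python3 - <<'E'
from h import *
d=sidecrop('s10',c=(272,120),k=4,w=150,h=140);print(status.get_obs()['tool_rot'].round(3).tolist())
E
```

```text
[ 499.6 -334.7  181.7] [ 1.2 -0.6 -5.8] 28.7 [267.9 127.3]
origin 197 50 4
[[0.007, 0.944, -0.331], [-0.005, -0.331, -0.944], [-1.0, 0.008, 0.002]]
```

View pics/s10c.png

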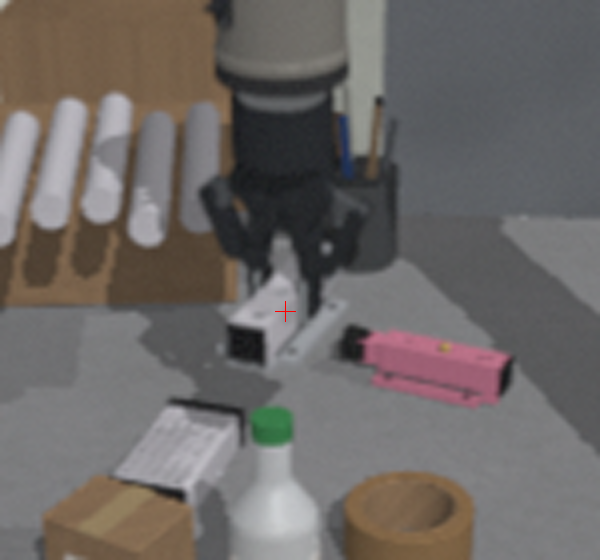

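Held level (5.8 N matches the leg). I raise, turn +26.3° and carry it over the bottle to the mount.

>>> {"fn": "play_rows", "kwargs": {"increments": [[0.0, -0.04, 0, 0, 0, 0, 0], [0.0, -0.04, 0, 0, 0, 0, 0], [0.0, 0, 0, 0, -0.153, 0, 0], [0.0, 0, 0, 0, -0.153, 0, 0], [0.0, 0, 0, 0, -0.153, 0, 0]]}}

```text
time: 13.62
eef_pos: [499.5, -334.7, 259.9]
tool_rot: [[0.0, 0.992, 0.126], [-0.001, 0.126, -0.992], [-1.0, 0.0, 0.001]]
wrist_force: [0.1, -0.2, -6.6]
gripper_width: 29.0
```

>>> {"fn": "play_rows", "kwargs": {"increments": [[0.0, 0, 0.0234, -0.0532, 0, 0, 0], [0.0, 0, 0.0234, -0.0532, 0, 0, 0], [0.0, 0, 0.0234, -0.0532, 0, 0, 0], [0.0, 0, 0.0234, -0.0532, 0, 0, 0], [0.0, 0, 0.0234, -0.0532, 0, 0, 0]]}}

```text
time: 14.25
eef_pos: [583.8, -55.0, 260.0]
tool_rot: [[0.001, 0.993, 0.121], [-0.001, 0.121, -0.993], [-1.0, 0.001, 0.001]]
wrist_force: [1.1, -0.4, -6.1]
gripper_width: 28.7
```

>>> {"fn": "play_rows", "kwargs": {"increments": [[0.0, 0, 0.0234, -0.0532, 0, 0, 0], [0.0, 0, 0.0234, -0.0532, 0, 0, 0], [0.0, 0, 0.0234, -0.0532, 0, 0, 0], [0.0, 0, 0.0234, -0.0532, 0, 0, 0], [0.0, 0, 0, 0, 0, 0, 0]]}}

```text
time: 14.88
eef_pos: [650.1, 172.0, 259.7]
tool_rot: [[0.0, 0.992, 0.128], [0.003, 0.128, -0.992], [-1.0, 0.0, -0.003]]
wrist_force: [-0.1, -0.7, -4.8]
gripper_width: 28.6
```

>>> {"fn": "play_rows", "kwargs": {"increments": [[0.0, 0.05, 0, 0, 0, 0, 0], [0.0, 0.05, 0, 0, 0, 0, 0], [0.0, 0.05, 0, 0, 0, 0, 0], [0.0, 0.05, 0, 0, 0, 0, 0], [0.0, 0, 0, 0, 0, 0, 0]]}}

```text
time: 15.5
eef_pos: [648.8, 164.3, 56.2]
tool_rot: [[-0.006, 0.993, 0.12], [-0.002, 0.12, -0.993], [-1.0, -0.006, 0.001]]
wrist_force: [-0.2, -0.2, -4.1]
gripper_width: 28.7
```

```bash
python3 - <<'E'
from h import *
d=sidecrop('s11',c=(205,280),k=6,w=120,h=100);print(status.get_obs()['tool_rot'].round(3).tolist())
E
```

```text
[648.8 164.3  56.2] [-0.2 -0.2 -4.1] 28.7 [189.3 272.2]
origin 145 230 6
[[-0.002, 0.993, 0.12], [-0.0, 0.12, -0.993], [-1.0, -0.002, 0.0]]
```

View pics/s11c.png

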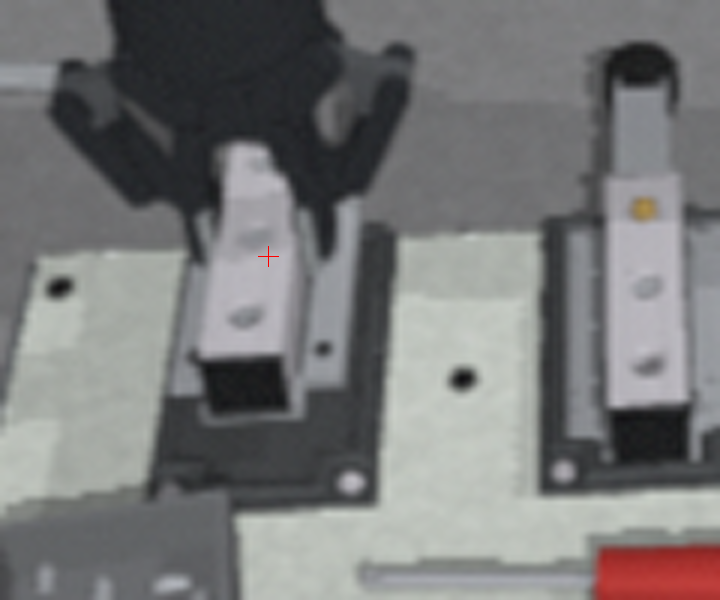

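```bash
python3 - <<'E'
from h import *
d=load('s11'); f=lambda uv:(np.array(uv)+.5)/6-.5+np.array((145,230))
p=d['pixels']
L=f([(199,357),(290,356)]);F=f([(607,405),(691,402)])
a=np.radians(-83.0);X=np.array([np.cos(a),np.sin(a)]);Y=np.array([-X[1],X[0]])
zt=56.2-9.3+36
l=ray(d,L,zt)[:,:2];g=ray(d,F,48)[:,:2]; print(l,g)
dd=l.mean(0)-g.mean(0); print('rel along X',dd@X,'along Y',dd@Y,'(want 0,148)')
H=f([(247,316),(255,235)]);G=f([(649,363),(649,286)])
hl=ray(d,H,zt)[:,:2];hg=ray(d,G,48)[:,:2]; e=hl-hg; print('holes',e@X,e@Y)
print('absolute leg tube back centre by side',l.mean(0),'implied leg x of TCP',(np.array([648.8,164.3])-l.mean(0)+[0,5.7])@X-45)
E
```

```text
[[653.14243759 238.85536563]
 [620.46177301 236.49875987]] [[508.83256261 223.55322582]
 [477.83694808 220.341026  ]]
rel along X 1.8715834670096425 along Y 144.31496315461467 (want 0,148)
holes [1.78383099 3.65293637] [145.90297753 148.08799468]
absolute leg tube back centre by side [636.8021053  237.67706275] implied leg x of TCP 23.63478373486089
```

The relative measurement against the fitted leg and the absolute estimate agree on a target TCP of about (650.7, 166.6).

>>> {"fn": "play_rows", "kwargs": {"increments": [[0.0, 0, 0, 0, 0, 0, 0], [0.0, 0, 0, 0, 0, 0, 0], [0.0, 0, 0, 0, 0, 0, 0]]}}

```text
time: 15.92
eef_pos: [651.6, 165.8, 60.2]
tool_rot: [[0.002, 0.993, 0.12], [0.0, 0.12, -0.993], [-1.0, 0.002, 0.0]]
wrist_force: [0.4, 0.0, -6.5]
gripper_width: 28.9
```

>>> {"fn": "play_rows", "kwargs": {"increments": [[0.0, 0.012, -0.001, -0.0008, 0, 0, 0], [0.0, 0.012, 0, 0, 0, 0, 0], [0.0, 0.004, 0, 0, 0, 0, 0], [0.0, 0, 0, 0, 0, 0, 0], [0.0, 0, 0, 0, 0, 0, 0]]}}

```text
time: 16.55
eef_pos: [650.1, 166.6, 31.1]
tool_rot: [[0.0, 0.993, 0.121], [0.0, 0.121, -0.993], [-1.0, 0.0, -0.0]]
wrist_force: [1.1, -0.1, -5.0]
gripper_width: 28.6
```

```bash
python3 - <<'E'
from h import *
d=sidecrop('s12',c=(205,280),k=6,w=120,h=100);print(status.get_obs()['tool_rot'].round(3).tolist())
E
```

```text
[650.1 166.6  31.1] [ 1.1 -0.1 -5. ] 28.6 [189.9 280.2]
origin 145 230 6
[[0.0, 0.993, 0.121], [0.0, 0.121, -0.993], [-1.0, 0.0, -0.0]]
```

View pics/s12c.png

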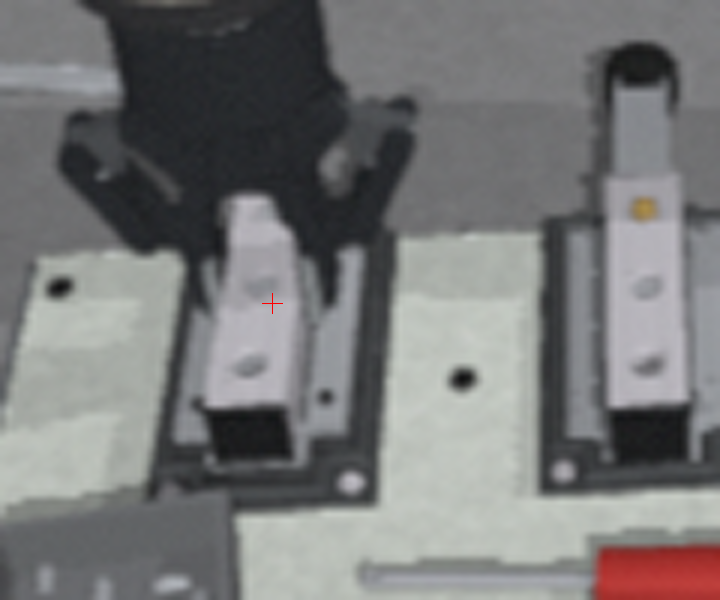

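```bash
cat >rel.py <<'E'
from h import *
def rel(name,L,F,H,G,zt,org=(145,230),k=6):
    d=load(name); f=lambda uv:(np.array(uv)+.5)/k-.5+np.array(org)
    a=np.radians(-83.0);X=np.array([np.cos(a),np.sin(a)]);Y=np.array([-X[1],X[0]])
    l=ray(d,f(L),zt)[:,:2];g=ray(d,f(F),48)[:,:2];dd=l.mean(0)-g.mean(0);print('edge',dd@X,dd@Y)
    e=ray(d,f(H),zt)[:,:2]-ray(d,f(G),48)[:,:2]; print('holes',e@X,e@Y)
E
python3 -c "
from rel import *
rel('s12',[(206,406),(297,403)],[(607,405),(691,402)],[(250,364),(262,288)],[(649,363),(649,286)],57.8)"
```

```text
edge 0.7470996854292654 145.1554168480009
holes [ 0.67905178 -0.34219741] [148.17324956 148.43188904]
```

>>> {"fn": "play_rows", "kwargs": {"increments": [[0.0, 0.004, 0, 0, 0, 0, 0], [0.0, 0.002, 0, 0, 0, 0, 0], [0.0, 0, 0, 0, 0, 0, 0]]}}

```text
time: 16.98
eef_pos: [649.8, 166.5, 24.7]
tool_rot: [[-0.0, 0.993, 0.121], [0.0, 0.121, -0.993], [-1.0, -0.0, -0.0]]
wrist_force: [-0.0, 0.7, -5.3]
gripper_width: 28.7
```

>>> {"fn": "play_rows", "kwargs": {"increments": [[0.0, 0.002, 0, 0, 0, 0, 0], [0.0, 0.001, 0, 0, 0, 0, 0], [0.0, 0, 0, 0, 0, 0, 0]]}}

```text
time: 17.35
eef_pos: [649.8, 166.4, 21.8]
tool_rot: [[-0.0, 0.993, 0.121], [-0.0, 0.121, -0.993], [-1.0, -0.0, -0.0]]
wrist_force: [-0.0, 0.9, -6.8]
gripper_width: 28.6
```

```bash
python3 - <<'E'
from h import *
d=sidecrop('s13',c=(205,280),k=6,w=120,h=100);print(status.get_obs()['tool_rot'].round(3).tolist(),status.get_obs()['moment'])
E
```

```text
[649.8 166.4  21.8] [-0.   0.9 -6.8] 28.6 [190.6 282.8]
origin 145 230 6
[[-0.0, 0.993, 0.121], [0.0, 0.121, -0.993], [-1.0, -0.0, -0.0]] [0.08571272 0.03124249 0.02007994]
```

View pics/s13c.png

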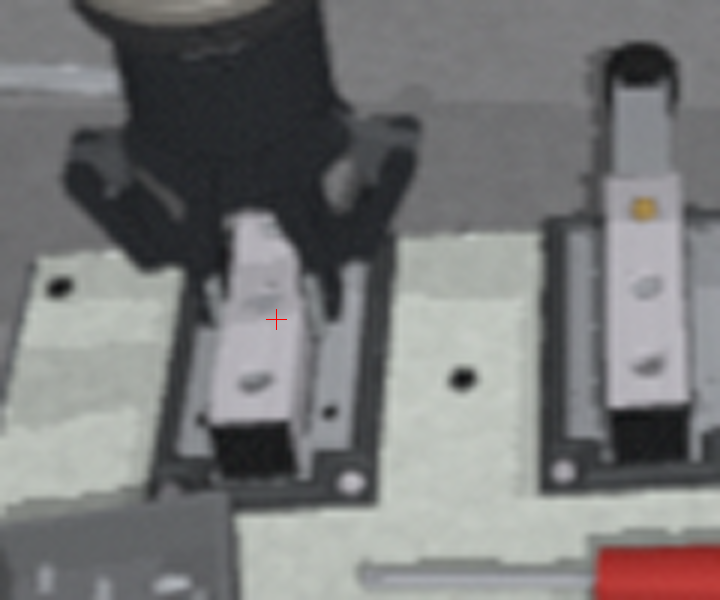

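Already inside the rim with no contact force (TCP 21.8, seated would be about 21). I lower the last millimetre and let go.

>>> {"fn": "play_rows", "kwargs": {"increments": [[0.0, 0.001, 0, 0, 0, 0, 0], [0.0, 0, 0, 0, 0, 0, 0], [0.035, 0, 0, 0, 0, 0, 0], [0.044, 0, 0, 0, 0, 0, 0], [0.044, 0, 0, 0, 0, 0, 0]]}}

```text
time: 18.02
eef_pos: [650.0, 166.5, 20.9]
tool_rot: [[0.0, 0.993, 0.121], [0.0, 0.121, -0.993], [-1.0, 0.0, -0.0]]
wrist_force: [-0.6, 0.1, 0.0]
gripper_width: 43.8
```

>>> {"fn": "play_rows", "kwargs": {"increments": [[0.044, -0.02, 0, 0, 0, 0, 0], [0.044, -0.03, 0, 0, 0, 0, 0], [0.044, -0.05, 0, 0, 0, 0, 0], [0.044, -0.05, 0, 0, 0, 0, 0], [0.044, 0, 0, 0, 0, 0, 0]]}}

```text
time: 18.65
eef_pos: [651.8, 167.6, 176.6]
tool_rot: [[0.007, 0.993, 0.121], [0.002, 0.121, -0.993], [-1.0, 0.007, -0.001]]
wrist_force: [-0.7, -0.6, -0.6]
gripper_width: 44.0
```

```bash
python3 - <<'E'
from h import *
d=sidecrop('s14',c=(205,280),k=6,w=120,h=100);print(status.get_obs()['tool_rot'].round(3).tolist())
E
```

```text
[651.8 167.6 176.6] [-0.7 -0.6 -0.6] 44.0 [180.  234.8]
origin 145 230 6
[[0.004, 0.993, 0.121], [0.001, 0.121, -0.993], [-1.0, 0.004, -0.0]]
```

View pics/s14c.png

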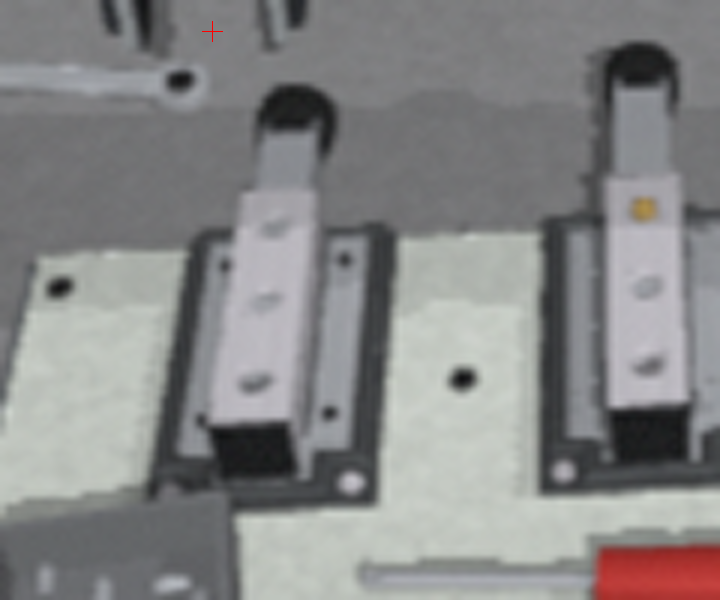

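The leg sits in the tray, plate margins even, foot out over the edge at crop (295,112). I check its seat and the foot position against the neighbour.

```bash
python3 -c "
from rel import *
rel('s14',[(213,424),(299,421)],[(607,405),(691,402)],[(257,381),(266,301),(276,228)],[(649,363),(649,286),(645,208)],48)
d=load('s14'); f=lambda uv:(np.array(uv)+.5)/6-.5+np.array((145,230))
a=np.radians(-83.0);X=np.array([np.cos(a),np.sin(a)]);Y=np.array([-X[1],X[0]])
# top line of foot rim (z=33+17=50 at near edge)
A=ray(d,f([(297,88)]),50)[0,:2];B=ray(d,f([(643,45)]),50)[0,:2];print('foot diff X,Y',(A-B)@X,(A-B)@Y)
A=ray(d,f([(288,188)]),45)[0,:2];B=ray(d,f([(643,175)]),45)[0,:2];print('mouth diff',(A-B)@X,(A-B)@Y)
o=np.array([649.9,166.5])-25*X; print('foot est q=.02',o+127*X)
t=snap('top','t14')
"
```

```text
edge 0.4140324821022053 144.82905179676797
holes [ 0.74900557  1.84442327 -1.45625966] [146.93598844 148.4568364  147.68300738]
foot diff X,Y -17.568599966745868 147.42167861224115
mouth diff 2.003212391314864 145.1818249429897
foot est q=.02 [662.33067303  65.26029253]
```

```bash
python3 -c "
from h import *
p=load('t14')['pixels'][105:215,120:250,::-1]; cv2.imwrite('pics/t14c.png',cv2.resize(p,None,fx=5,fy=5,interpolation=cv2.INTER_CUBIC))"
```

```text
(no output)
```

View pics/t14c.png

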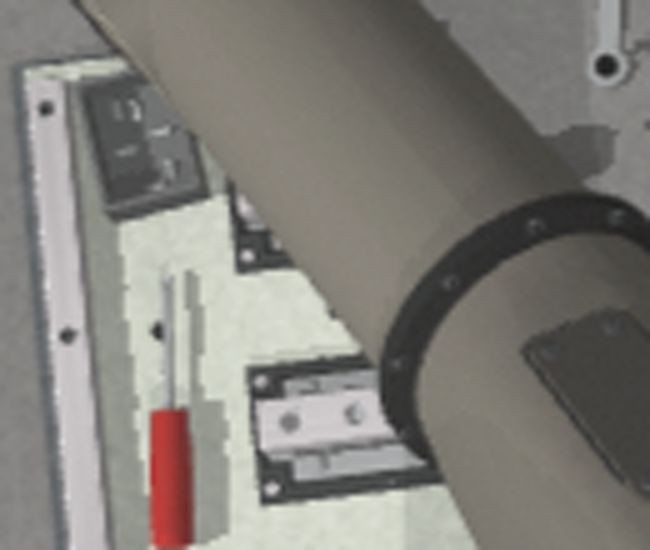

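Seat agrees (tube offsets ≈148 mm in Y, ~0 in X); the foot is ~17.6 mm short of its neighbour, so joint ≈ 0.022 and foot centre ≈ leg x 129. I move out over the foot.

>>> {"fn": "play_rows", "kwargs": {"increments": [[0.05, 0, 0, 0.052, 0, 0, 0], [0.05, 0, 0, 0.052, 0, 0, 0], [0.05, 0.05, 0, 0, 0, 0, 0], [0.05, 0.04, 0, 0, 0, 0, 0], [0.05, 0, 0, 0, 0, 0, 0]]}}

```text
time: 19.38
eef_pos: [660.0, 62.7, 77.5]
tool_rot: [[-0.006, 0.993, 0.121], [-0.0, 0.121, -0.993], [-1.0, -0.006, -0.0]]
wrist_force: [0.6, -0.1, 0.4]
gripper_width: 50.0
```

>>> {"fn": "play_rows", "kwargs": {"increments": [[0.05, 0, 0, 0, 0, 0, 0], [0.05, 0, 0, 0, 0, 0, 0]]}}

```text
time: 19.62
eef_pos: [663.3, 63.6, 82.6]
tool_rot: [[0.002, 0.993, 0.121], [0.0, 0.121, -0.993], [-1.0, 0.002, 0.0]]
wrist_force: [0.8, 0.0, -0.1]
gripper_width: 50.0
```

```bash
python3 - <<'E'
from h import *
d=sidecrop('s15',c=(205,260),k=6,w=120,h=100);print(status.get_obs()['tool_rot'].round(3).tolist())
E
```

```text
[663.3  63.6  82.6] [ 0.8  0.  -0.1] 50.0 [191.3 234.9]
origin 145 210 6
[[0.002, 0.993, 0.121], [0.0, 0.121, -0.993], [-1.0, 0.002, 0.0]]
```

View pics/s15c.png

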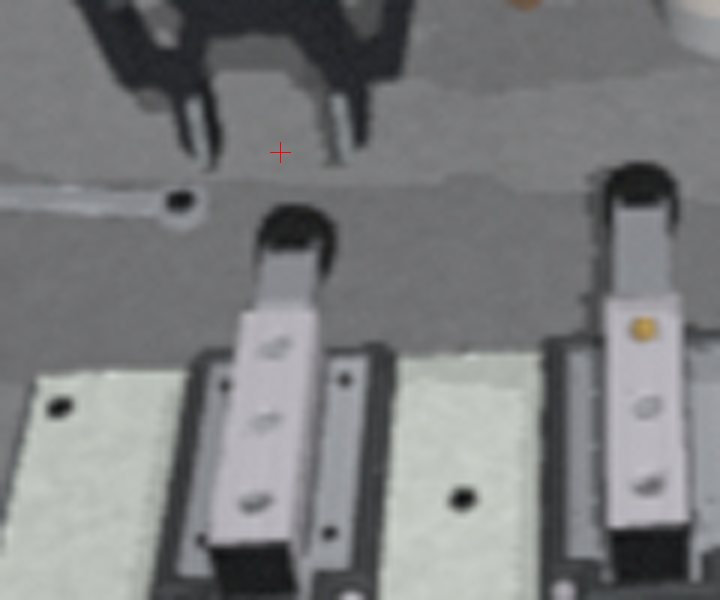

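```bash
python3 - <<'E'
from h import *
d=load('s15'); q=proj(d,[[663.3,63.6,33],[663.3,63.6,50],[663.3,63.6,82.6+8],[663.3-24.8,63.6-3,90.6],[663.3+24.8,63.6+3,90.6]]); print(((q-(145,210)+.5)*6-.5).round(0))
f=lambda uv:(np.array(uv)+.5)/6-.5+np.array((145,210)); print(ray(d,f([(296,207),(296,237)]),50)[0],ray(d,f([(296,237)]),33))
E
```

```text
[[295. 238.]
 [290. 209.]
 [278. 138.]
 [338. 135.]
 [217. 140.]]
[661.17777213  62.13187337  50.        ] [[663.2162819   62.89390626  33.        ]]
```

Foot is under the jaws to within ~2 mm (expected pixel (295,238), seen about (296,237)). I descend and grip.

>>> {"fn": "play_rows", "kwargs": {"increments": [[0.05, 0.03, 0, 0, 0, 0, 0], [0.05, 0.02, 0, 0, 0, 0, 0], [0.05, 0.01, 0, 0, 0, 0, 0], [0.05, 0.01, 0, 0, 0, 0, 0], [0.05, 0, 0, 0, 0, 0, 0]]}}

```text
time: 20.3
eef_pos: [662.3, 63.2, 10.5]
tool_rot: [[-0.001, 0.993, 0.121], [0.0, 0.121, -0.993], [-1.0, -0.001, -0.0]]
wrist_force: [0.4, -0.2, 1.3]
gripper_width: 49.8
```

```bash
python3 - <<'E'
from h import *
d=sidecrop('s16',c=(205,260),k=6,w=120,h=100)
E
```

```text
[662.3  63.2  10.5] [ 0.4 -0.2  1.3] 49.8 [195.4 255.4]
origin 145 210 6
```

View pics/s16c.png

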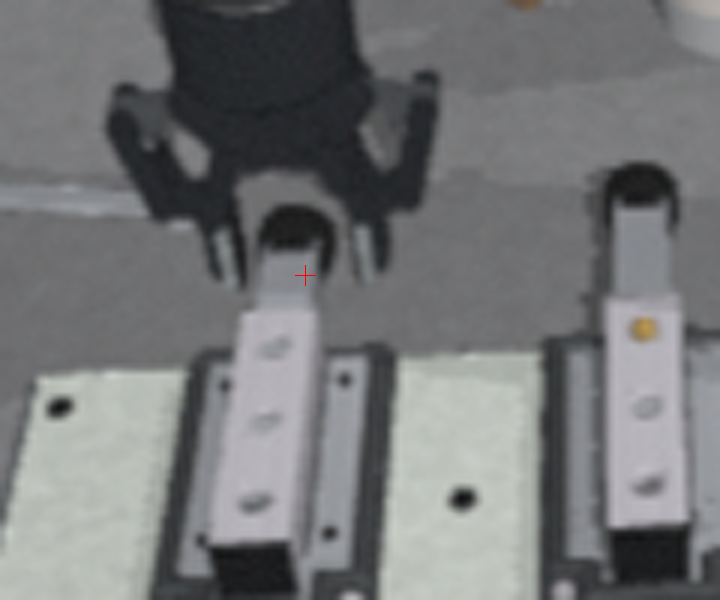

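Foot sits centred between the fingers at (296,235). Gripping it.

>>> {"fn": "play_rows", "kwargs": {"increments": [[0.042, 0, 0, 0, 0, 0, 0], [0.036, 0, 0, 0, 0, 0, 0], [0.02, 0, 0, 0, 0, 0, 0], [0.02, 0, 0, 0, 0, 0, 0], [0.02, 0, 0, 0, 0, 0, 0]], "grip_force": 45}}

```text
time: 20.98
eef_pos: [662.8, 63.1, 11.3]
tool_rot: [[0.001, 0.993, 0.121], [-0.0, 0.121, -0.993], [-1.0, 0.001, 0.0]]
wrist_force: [-0.6, -0.7, 4.7]
gripper_width: 32.7
```

>>> {"fn": "play_rows", "kwargs": {"increments": [[0.02, 0, 0, 0.002, 0, 0, 0], [0.02, 0, 0, 0.002, 0, 0, 0], [0.02, 0, 0, 0.002, 0, 0, 0], [0.02, 0, 0, 0.002, 0, 0, 0], [0.02, 0, 0, 0, 0, 0, 0]]}}

```text
time: 21.6
eef_pos: [663.7, 54.7, 10.9]
tool_rot: [[0.0, 0.993, 0.12], [-0.0, 0.12, -0.993], [-1.0, 0.0, 0.0]]
wrist_force: [1.5, 0.7, 5.3]
gripper_width: 32.9
```

```bash
python3 - <<'E'
from h import *
d=sidecrop('s17',c=(205,260),k=6,w=120,h=100)
E
```

```text
[663.7  54.7  10.9] [1.5 0.7 5.3] 32.9 [195.5 253. ]
origin 145 210 6
```

View pics/s17c.png

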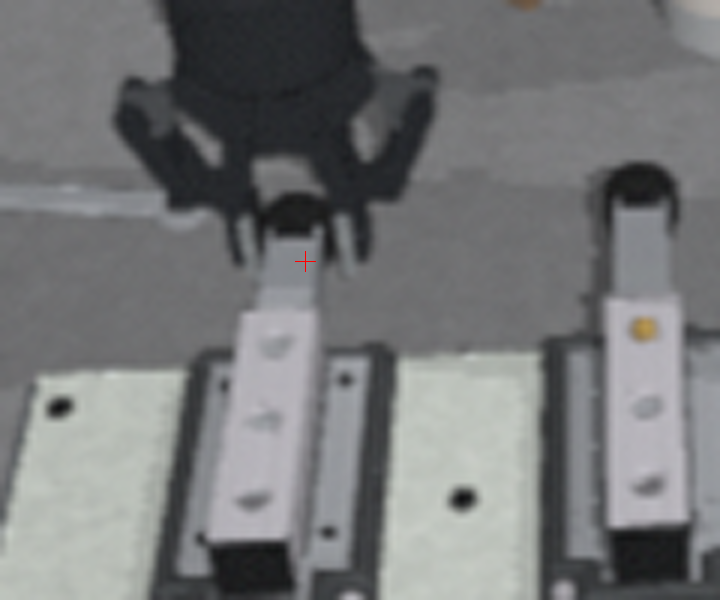

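The inner tube is sliding out and the outer tube has stayed put. I keep drawing.

>>> {"fn": "play_rows", "kwargs": {"increments": [[0.02, 0, 0, 0.002, 0, 0, 0], [0.02, 0, 0, 0.002, 0, 0, 0], [0.02, 0, 0, 0.002, 0, 0, 0], [0.02, 0, 0, 0.0015, 0, 0, 0], [0.02, 0, 0, 0, 0, 0, 0]]}}

```text
time: 22.28
eef_pos: [664.5, 46.2, 10.8]
tool_rot: [[-0.0, 0.993, 0.119], [-0.002, 0.119, -0.993], [-1.0, -0.0, 0.002]]
wrist_force: [3.4, -5.3, 6.3]
gripper_width: 32.5
```

>>> {"fn": "play_rows", "kwargs": {"increments": [[0.02, 0, 0, 0.001, 0, 0, 0], [0.02, 0, 0, 0.001, 0, 0, 0], [0.02, 0, 0, 0, 0, 0, 0]]}}

```text
time: 22.65
eef_pos: [664.6, 45.5, 10.8]
tool_rot: [[-0.0, 0.993, 0.12], [-0.0, 0.12, -0.993], [-1.0, -0.0, 0.0]]
wrist_force: [4.3, -1.7, 4.0]
gripper_width: 32.8
```

```bash
python3 - <<'E'
from h import *
d=sidecrop('s18',c=(205,260),k=6,w=120,h=100)
E
```

```text
[664.6  45.5  10.8] [ 4.3 -1.7  4. ] 32.8 [195.9 250.6]
origin 145 210 6
```

View pics/s18c.png

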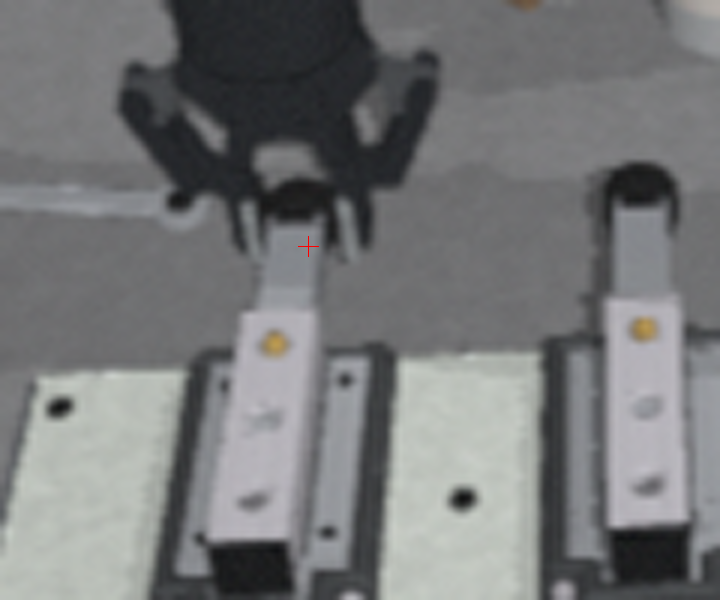

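The brass button shows in the last hole at (275,343), the same as the neighbour's. I ease off 1 mm, release and lift clear.

>>> {"fn": "play_rows", "kwargs": {"increments": [[0.02, 0, 0, -0.001, 0, 0, 0], [0.02, 0, 0, 0, 0, 0, 0], [0.038, 0, 0, 0, 0, 0, 0], [0.05, 0, 0, 0, 0, 0, 0], [0.05, 0, 0, 0, 0, 0, 0]]}}

```text
time: 23.32
eef_pos: [664.0, 47.0, 10.5]
tool_rot: [[-0.001, 0.993, 0.121], [0.0, 0.121, -0.993], [-1.0, -0.001, -0.0]]
wrist_force: [0.7, 0.4, 0.6]
gripper_width: 50.2
```

>>> {"fn": "play_rows", "kwargs": {"increments": [[0.05, -0.02, 0, 0, 0, 0, 0], [0.05, -0.03, 0, 0, 0, 0, 0], [0.05, -0.05, 0, 0, 0, 0, 0], [0.05, -0.06, 0, 0, 0, 0, 0], [0.05, -0.06, 0, 0, 0, 0, 0]]}}

```text
time: 23.95
eef_pos: [664.0, 47.1, 234.2]
tool_rot: [[0.001, 0.993, 0.121], [0.0, 0.121, -0.993], [-1.0, 0.001, -0.0]]
wrist_force: [1.5, -0.4, -0.5]
gripper_width: 49.8
```

>>> {"fn": "play_rows", "kwargs": {"increments": [[0.05, -0.02, 0.0, 0.06, 0, 0, 0], [0.05, 0, 0, 0.06, 0, 0, 0], [0.05, 0, 0, 0.06, 0, 0, 0], [0.05, 0, 0, 0.06, 0, 0, 0], [0.05, 0, 0, 0.06, 0, 0, 0]]}}

```text
time: 24.58
eef_pos: [700.4, -252.0, 252.5]
tool_rot: [[0.001, 0.993, 0.121], [-0.0, 0.121, -0.993], [-1.0, 0.001, 0.0]]
wrist_force: [0.7, 0.4, 0.3]
gripper_width: 50.2
```

```bash
python3 - <<'E'
from h import *
d=sidecrop('s19',c=(205,280),k=6,w=120,h=100)
t=snap('top','t19'); p=t['pixels'][95:235,120:320,::-1]; cv2.imwrite('pics/t19c.png',cv2.resize(p,None,fx=4,fy=4,interpolation=cv2.INTER_CUBIC))
E
```

```text
[ 700.4 -252.   252.5] [0.7 0.4 0.3] 50.2 [195.3 116.4]
origin 145 230 6
```

View pics/s19c.png

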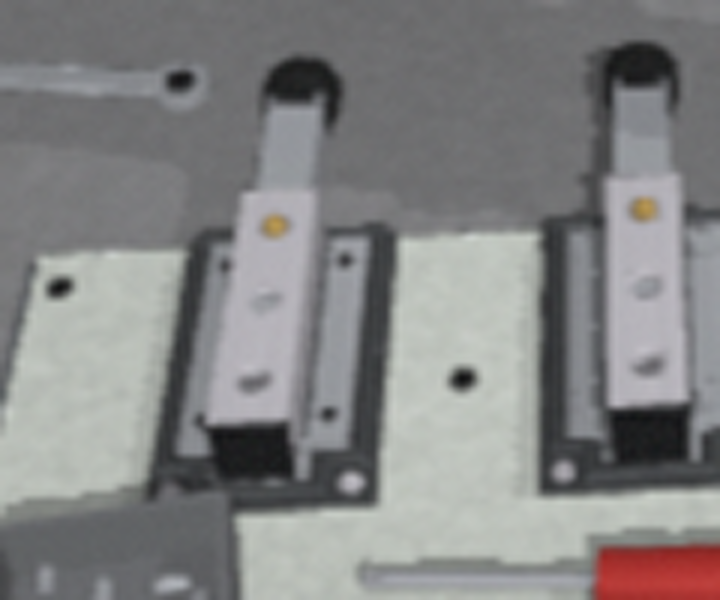

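View pics/t19c.png

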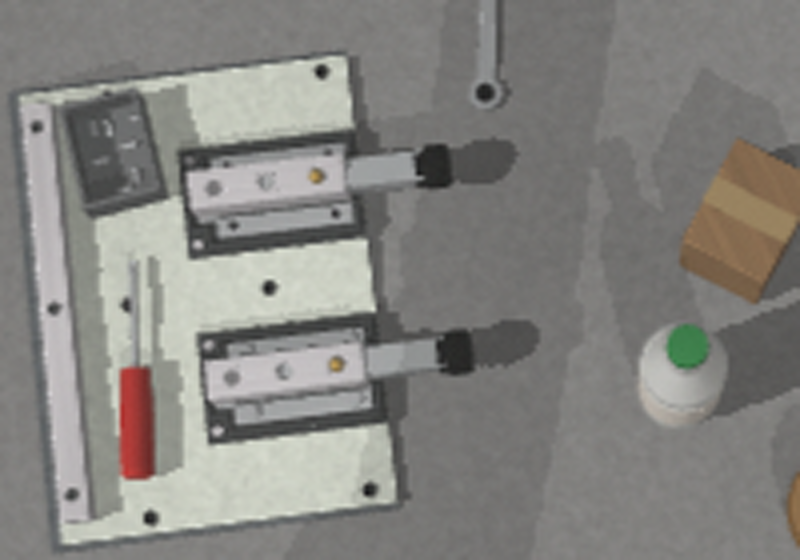

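```bash
python3 - <<'E'
from h import *
d=load('t19'); f=lambda uv:(np.array(uv)+.5)/4-.5+np.array((120,95))
a=np.radians(-83.0);X=np.array([np.cos(a),np.sin(a)]);Y=np.array([-X[1],X[0]])
L=ray(d,f([(214,188),(267,181),(318,176),(434,166)]),48)[:,:2];F=ray(d,f([(232,377),(283,371),(337,364),(456,352)]),48)[:,:2]
print(((L-F)@X).round(1),((L-F)@Y).round(1)); v=L[2]-L[0];w=F[2]-F[0];print(np.degrees(np.arctan2(v[1],v[0])),np.degrees(np.arctan2(w[1],w[0])))
for n,us in(('t19',((214,188),(318,176),(290,178)) ),('t19',((232,377),(337,364),(310,368)))):
    C=cloud(d); print([C[int(round(v)),int(round(u)),2].round(1) for u,v in f(us)])
s=load('s19');C=cloud(s);g=lambda uv:(np.array(uv)+.5)/6-.5+np.array((145,230))
for us in([(245,410),(250,345),(270,265),(280,205)],[(630,390),(630,325),(640,245),(645,190)]): print([C[int(round(v)),int(round(u)),2].round(1) for u,v in g(us)])
E
```

```text
[ 1.1  3.2  1.2 -0.1] [147.7 148.4 147.2 146.1]
-83.32142326761587 -82.96400947657618
[np.float64(21.3), np.float64(52.0), np.float64(41.5)]
[np.float64(24.2), np.float64(47.5), np.float64(41.9)]
[np.float64(44.5), np.float64(44.4), np.float64(46.4), np.float64(45.1)]
[np.float64(43.4), np.float64(761.2), np.float64(45.2), np.float64(46.0)]
```

Both cameras agree: flat, square, 148 mm from the neighbour, button up. Handing in.

```bash
python3 - <<'E'
from h import *
a=load('top0')['pixels'].astype(int);b=load('t19')['pixels'].astype(int)
m=(abs(a-b).max(2)>40)
for n,(u0,v0,u1,v1) in dict(tape=(312,200,358,242),driver=(338,138,396,176),bottle=(275,172,306,204),bin=(134,116,162,150),screwdriver=(146,155,162,218),fitted=(168,172,240,206),bigspanner=(98,258,172,312),pink=(408,195,446,254)).items(): print(n,m[v0:v1,u0:u1].sum())
print(job_done())
E
```

```text
tape 121
driver 1321
bottle 0
bin 0
screwdriver 0
fitted 0
bigspanner 0
pink 45
the job is handed in; nothing more can be done
None
```

The job is handed in after about 25 s of the 72 s. The leg is locked in the last hole and seated in the mount.

**What I did:** I lifted the small spanner off the empty mount and laid it on bare bench at about (790, 10) mm. I then put the loose leg in the pocket, let go of it, took it again by the foot and drew the inner tube out about 17 mm. The brass button came up through the last hole. I released the foot and moved the arm clear.

**Last checks on the leg:**
- **Position:** its holes measure about 148 mm beside the fitted leg's, with the foot level with its neighbour's.
- **Squareness:** it lies within 0.4° of parallel to the fitted leg.
- **Height:** the side camera puts the two tube tops at the same height to within about 1–2 mm. The top camera's depth was too patchy to confirm that.
- **Button:** the brass is visible in the last hole in both cameras.

**Other things on the bench:**
- **Unchanged:** comparing the first and last top pictures, the bottle, screw bin, screwdriver, fitted leg and large spanner show no change at all.
- **Not confirmed:** the areas around the driver, tape and pink look-alike do show changed pixels. I put that down to the arm and its shadow and did not check further. I felt no contact forces near them. I did not compare the carton.

**Disagreements:** the cameras differed by about 6 mm in y at the panel. I settled it by gripping the spanner and by measuring relative to the fitted leg. In the last top view, one hole read 3 mm off along the tube while the other three points were within about 1 mm.

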